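Lock the brew holder into the reception coffee machine

TASK

Take the handled brew holder standing on the reception worktop, push it up into the round collar under the coffee machine's head and twist it counterclockwise (seen from above) until its lugs reach the stop and drop into their notches, then let go so that it hangs locked. Where the stop comes has to be felt: turn gently and ease off as soon as you feel it, and leave the other things on the worktop where they are.

Things in the scene. Friction and masses are not known exactly. Their poses are not given: they have to be found in the camera images.
- holder_grip (a point): Centre of the holder's black handle grip, a level flat-sided bar 86 long, 20 wide, 22 mm high, 112 mm from the bowl's axis, 26 mm above its underside; x outward along the handle, z up. Take it from above. The loose holder (0.30 kg, a quarter more or less): a steel bowl 60 across and 26 mm high, a 44 mm round neck up to 50 mm, a thin bar, then the grip from 72 to 158 mm off the axis.
- holder_lugs (a point): Point on the bowl's axis 38 mm above its underside, level with the undersides of the neck's two lugs: 10 mm wide, 6 mm high, reaching 29 mm from the axis, one on the handle side, one opposite. The neck's top (bevelled 3 mm) is 12 mm above this point, the bowl's rim 12 mm below. Axes: x outward along the handle, z up.
- mount (a point): Centre of the downward mouth of the machine's steel collar (76 mm across), 160 mm above the worktop. z up, y to the machine's back, x to the right for someone facing its front. 48 mm bore with two opposite gaps passing lugs out to 31 mm from the axis. Past the gaps is a shelf with its top 7 mm above the mouth, then notches with floor 3 mm above the mouth, ending in a rigid stop.
- gasket_face (a point): Underside of the sprung gasket in the collar at rest, 12.5 mm above the mouth; it does not follow the gasket. The neck's top meets it: it pushes down with 5 N at first, 4.5 N more per 10 mm, and hits a hard end after 10 mm. So while turning, the lug undersides can be held 7 to 10.5 mm above the mouth. Let go, it presses the lugs into the notches.
- entry_grip (a point): Where the grip's centre is when the lugs, level with the mouth, enter the gaps: 112 mm from the collar's axis, handle pointing along -x of the mount (5 degrees of play either way). Grip firmly: the gasket's push tilts a loosely held handle. The head and column leave room for a gripper from above all the way from entry to lock.
- lock_grip (a point): Average place of the grip's centre when locked: handle turned 70 degrees counterclockwise from entry, lugs in the notches (2 degrees play). The catch inside is worn differently each time: stop and notches lie up to 12.5 degrees before or past this, unseen, so turn until felt. Moment about the collar's axis: below 0.6 N m running, over 1 N m at the stop (0.65 more per degree); stay below 2.
- machine: Grey coffee machine, fixed. Origin on the worktop below the collar's centre, axes as the mount. Base 112 mm wide, from 70 mm in front of the axis (-y) to 275 mm behind, with a 25 mm high drip tray below the collar. Column 104 mm wide, 300 mm high, from 79 mm behind the axis. Round head 84 mm across, up to 98 mm above the mouth.
- mug: White mug, 80 mm across, 90 mm high, bystander. Origin at the centre of its underside.
- coffee_cup: Brown cup, 68 mm across, 60 mm high, bystander. Origin at the centre of its underside.
- sanitiser: Clear sanitiser bottle with a white cap, 64 mm across, 160 mm high, bystander. Origin at the centre of its underside.
- stapler: Black stapler, 130 by 34 mm, 36 mm high, bystander. Origin at the centre of its underside, x along its length.
- sugar_jar: Glass sugar jar with a steel lid, 72 mm across, 85 mm high, bystander. Origin at the centre of its underside.
- pen_cup: Dark round pen cup with pens, 72 mm across, 145 mm high with the pens, bystander. Origin at the centre of its underside.

How it is judged:
By the outcome, as a careful person would: the job done as asked, in the order asked, and still so for the second after the job is handed in, with the robot touching nothing.
It also fails if it takes over 72 s, if anything falls off the work surface, if the arm or the gripper's body presses on something with over 40 N, if the wrist force passes 120 N, or if a joint passes its speed limit or range.

ROBOT

A 6-joint arm with a two-finger parallel gripper is mounted at the origin on the work surface. World frame = base frame: x ahead of the robot, y to its left, z up, the work surface at z = 0. Lengths are in m, angles in degrees, forces in N, time in s.
With the tool pointing down it reaches from about 0.325 to 1 m from the base axis. Payload 5.1 kg.
Tool frame: the origin (TCP) lies at the very end of the fingers, on their centre line; the grasp point (between the pads) lies 19 mm behind it (manip.hold_point_z is the y of the grasp point in the tool frame, in m); y points along the fingers, x is the direction in which the jaws open and shut, and the axes are right-handed (so a half turn about y gives the same grasp; the last joint's range is limited). The gripper opens to 85 mm and grips with 20 to 120 N. Pads are 22 mm wide; open, the fingers measure 114 mm over their backs; the gripper's body (76 mm by 85 mm) begins 54 mm behind the grasp point. The pads swing forward as they close: fully open they stand 13 mm farther back than shut.
Start: joints at [59.725, 7.093, 94.555, -0, 78.352, -4.733], TCP at [0.28, 0.586, 0.231] pointing down, gripper open.
Joint ranges: [-149.61, 149.61], [-58.7, 133.49], [1.44, 155.28], [-77.14, 257.14], [18.33, 153.61], [-166.67, 166.67]. Speed limits (degrees/s): [147.25, 147.25, 180, 180, 180, 180].

INTERFACE

Orientations are given as a 3x3 rotation matrix whose columns are the frame's x, y, z axes.
In Python, from bench import manip, viewer, order gives the robot as it stands. The module is installed in compiled form; this text tells all that it offers.
- The arm moves only by the tool send_rows, never from a script. Its argument "series" is a list of rows, each a list of 3 entries, a list of its own where there are three numbers: the shift along the tool's x, y, z in m, then the turn, a rotation vector about the tool's x, y, z in rad, then the closure, from -1 (fully open) to 1 (shut). In form: [[[dx, dy, dz], [ax, ay, az], hand], ...]. A call has 1 to 10 rows; each row shifts and turns the commanded pose from where the row before left it, along the tool's axes as they then stand; what a row does not reach is not made up. A row lasts 1/8 s, in which the tool goes at most 62.5 mm and 10.7 degrees, less where a joint would pass 70% of its speed; a pose out of reach is approached as far as the arm can. A call is refused whole if a number of a shift passes 0.0625 or a number of a turn 0.188, either way. A call with a gripper value outside its range is refused whole. The fingers move at their own pace and stop on an object; "grip_force" is the grip in N (left out, the last holds). Time passes only in rows, so rows that do not move let the fingers close. It gives the time, the measured TCP pose, the force and the opening at its end, in the units of the state.
- manip.observe(): the state, without advancing time (a new reading comes with each control period).
- viewer.read_camera(name): name is "scene" or "side" or "wrist"; returns (picture, depth): 400x640x3 uint8, red, green, blue; 400x640 float32, m along the optical axis (not along the pixel's ray), 0 where there is no reading.
- viewer.camera_model(name): a dict with "mtx" (3x3 intrinsics, pixels), "pose" (4x4, takes a point from camera to world coordinates); the wrist camera has in their place "hand_eye" (4x4, takes a point from camera to tool coordinates, whose origin is the TCP and whose axes are the tool frame's). Camera axes: x right, y down, z forward; pixel columns grow to the right and rows downward; lengths in m; the calibration is good to about 2 mm. A picture is of the moment at which its call begins: read the wrist's pose just before it. camera_model takes no time and is no camera call.
- order.job_done(): hands the job in, once; it reports no verdict.
The state is a dict: "t": time; "joint_positions": joint angles; "joint_vel": joint speeds; "tau": joint torques, N m; "eef_pos": TCP position; "tool_rot": TCP orientation; "force": force on the tool from outside, world axes, zero at the start; "ft_torque": the same for the moment, N m; "opening": finger opening in m.
Only numpy, scipy, OpenCV 4.12 (cv2) and the standard library are available. Lean on these libraries where they do the work, as an engineer would, in place of code of your own. Each camera call takes 0.05 s, during which the arm holds its last target.

## Working session

There is one attempt and no reset: what is moved stays moved. The work goes in short steps, Python scripts to look and compute and a tool call to move; the robot and the scene stay as the last step left them, time stands still between calls to the robot, and variables do not carry over. Pictures are saved under pics/ and viewed, and the job is handed in when it is done.

Besides the shell and the picture viewer there is one more tool, called after "Call:" by a JSON object that holds its "fn" and its "kwargs". send_rows: Moves the arm, as the interface text tells. Its arguments: {"type":"object","properties":{"series":{"type":"array"},"grip_force":{"type":"number"}},"required":["series"]}

```bash
mkdir -p pics; python3 - <<'E'
from bench import manip, viewer, order
import cv2, numpy as np
s=manip.observe(); print(s)
print(manip.hold_point_z)
for n in ["scene","side","wrist"]:
    p,d=viewer.read_camera(n); cv2.imwrite(f"pics/{n}0.png",p[:,:,::-1]); np.savez(f"{n}0.npz",p=p,d=d); print(n,viewer.camera_model(n))
E
```

```text
{'t': 0.0, 'joint_positions': array([ 5.97236838e+01,  7.13477826e+00,  9.46344542e+01,  1.23738371e-03,
        7.83503898e+01, -4.72995804e+00]), 'joint_vel': array([ 0.01369267, -0.02226398,  0.06993795, -0.07198542, -0.00368018,
       -0.05709903]), 'tau': array([-1.55553487e-03, -4.23631132e+01, -3.65445042e+01, -1.90772239e-04,
        7.08986074e-03, -3.61428775e-06]), 'eef_pos': array([0.27999351, 0.58593124, 0.23003468]), 'tool_rot': array([[ 4.31244081e-01, -1.07087504e-03, -9.02234668e-01],
       [ 9.02232908e-01, -1.79237006e-03,  4.31245367e-01],
       [-2.07894830e-03, -9.99997820e-01,  1.93229719e-04]]), 'force': array([0.34272798, 0.60724166, 0.11059325]), 'ft_torque': array([-0.05174404,  0.00094231,  0.04247137]), 'opening': 0.08495559844538791}
-0.0187
scene {'mtx': array([[485.72140206,   0.        , 316.15182999],
       [  0.        , 485.72140206, 199.85964363],
       [  0.        ,   0.        ,   1.        ]]), 'pose': array([[-0.27612255,  0.734126  , -0.62033487,  1.50286528],
       [ 0.96099042,  0.22157662, -0.16553312,  0.11104364],
       [ 0.01592
[... 352 characters left out ...]
[-0.17555329, -0.66298841,  0.72775504, -0.90063685],
       [-0.01425697, -0.73744577, -0.67525586,  0.85127413],
       [ 0.        ,  0.        ,  0.        ,  1.        ]])}
wrist {'mtx': array([[288.8051708 ,   0.        , 316.41365425],
       [  0.        , 288.8051708 , 195.59997552],
       [  0.        ,   0.        ,   1.        ]]), 'hand_eye': array([[ 9.99999935e-01,  2.53877460e-04, -2.56779266e-04,
         4.41643119e-04],
       [ 3.14138275e-04, -2.60985156e-01,  9.65342763e-01,
        -1.42927652e-01],
       [ 1.78063191e-04, -9.65342780e-01, -2.60985219e-01,
         6.43216952e-02],
       [ 0.00000000e+00,  0.00000000e+00,  0.00000000e+00,
         1.00000000e+00]])}
```

View pics/scene0.png

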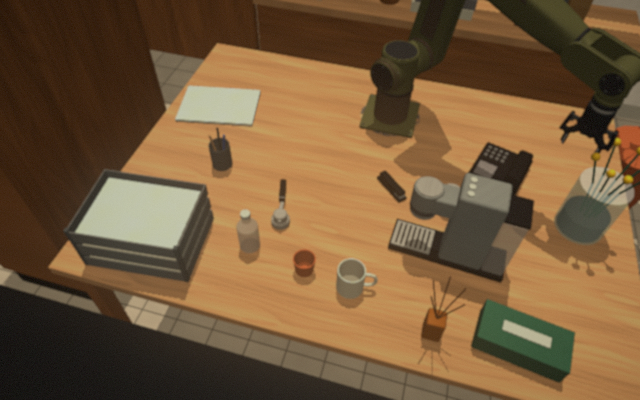

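View pics/side0.png

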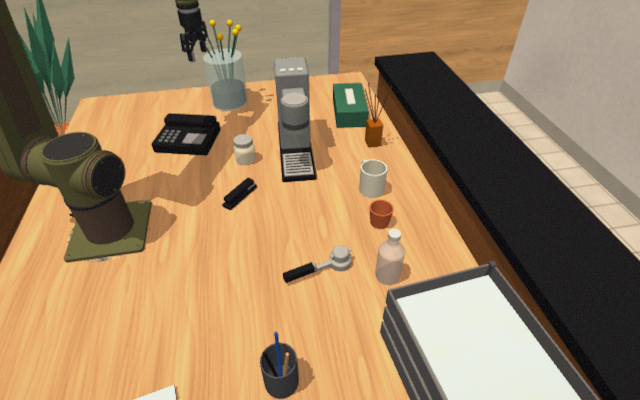

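View pics/wrist0.png

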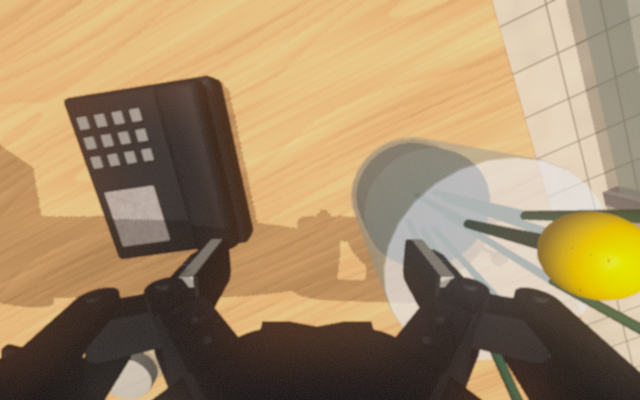

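Holder in side view: bowl at about (341,258), grip at (299,272). Machine: head at (294,108), tray at (298,165). In the scene view the holder is at (281,215), with the grip at (283,190). Next I'll measure.

```bash
cat > h.py <<'E'
import numpy as np, cv2
from bench import manip, viewer
def cloud(n,d,m=None):
    c=viewer.camera_model(n) if m is None else m
    K=c['mtx'];T=c['pose'] if 'pose' in c else c['T']
    v,u=np.mgrid[:d.shape[0],:d.shape[1]]
    P=np.stack([(u-K[0,2])/K[0,0]*d,(v-K[1,2])/K[1,1]*d,d],-1)
    return P@T[:3,:3].T+T[:3,3]
def wristT(s):
    T=np.eye(4);T[:3,:3]=s['tool_rot'];T[:3,3]=s['eef_pos']
    c=viewer.camera_model('wrist')
    return dict(mtx=c['mtx'],T=T@c['hand_eye'])
def ray(c,uv,z):
    T=c['pose'] if 'pose' in c else c['T']
    r=T[:3,:3]@np.linalg.inv(c['mtx'])@np.array([uv[0],uv[1],1.]);o=T[:3,3]
    return o+r*(z-o[2])/r[2]
def rays(c,uv,z):
    return np.array([ray(c,q,z) for q in uv])
E
python3 - <<'E'
from h import *
for n,box in [("side",(270,235,370,290)),("scene",(260,170,300,235))]:
    z=np.load(n+"0.npz");p,d=z['p'],z['d'];P=cloud(n,d)
    x0,y0,x1,y1=box
    cv2.imwrite(f"pics/{n}_crop.png",cv2.resize(p[y0:y1,x0:x1,::-1],None,fx=8,fy=8,interpolation=cv2.INTER_CUBIC) if n=="side" else cv2.resize(p[y0:y1,x0:x1,::-1],None,fx=8,fy=8))
    sub=P[y0:y1,x0:x1].reshape(-1,3);col=p[y0:y1,x0:x1].reshape(-1,3).astype(int);dd=d[y0:y1,x0:x1].ravel()
    print(n,(dd==0).mean())
    dark=(col.max(1)<60)&(dd>0)
    q=sub[dark];print("dark",len(q),np.median(q,0),np.percentile(q[:,2],[5,50,95]))
    up=(sub[:,2]>0.03)&(dd>0);q=sub[up&(col.max(1)>=60)];print("up",len(q),np.median(q,0),q.min(0),q.max(0))
    w,V=np.linalg.eigh(np.cov(sub[dark][:,:2].T));print(V[:,1])
    # machine
    box={"side":(250,50,335,190),"scene":(385,150,540,280)}[n];x0,y0,x1,y1=box
    sub=P[y0:y1,x0:x1].reshape(-1,3)
    for lo,hi in [(.24,.28),(.285,.32),(.015,.035)]:
        m=(sub[:,2]>lo)&(sub[:,2]<hi);q=sub[m];print(lo,len(q),np.percentile(q,[2,50,98],axis=0).round(3).tolist() if len(q) else '')
    cv2.imwrite(f"pics/{n}_m.png",cv2.resize(p[y0:y1,x0:x1,::-1],None,fx=4,fy=4))
    tb=P[:,:,2];print("table z", np.median(tb[(tb>-.02)&(tb<.02)]))
E
```

```text
side 0.0023636363636363638
dark 292 [ 0.5073889  -0.27796394  0.03532312] [0.02091516 0.03532312 0.03916797]
up 325 [ 0.61562307 -0.25216304  0.04829903] [ 0.46877968 -0.2779299   0.03008151] [ 0.65021771 -0.22198073  0.053279  ]
[-0.96884543 -0.24766617]
0.24 889 [[0.531, 0.138, 0.242], [0.573, 0.211, 0.259], [0.624, 0.266, 0.279]]
0.285 689 [[0.532, 0.256, 0.286], [0.581, 0.296, 0.3], [0.631, 0.373, 0.304]]
0.015 1163 [[0.419, 0.105, 0.017], [0.569, 0.184, 0.024], [0.63, 0.363, 0.033]]
table z 0.0005423994509667907
scene 0.004615384615384616
  return _methods._mean(a, axis=axis, dtype=dtype,
  ret = um.true_divide(
Traceback (most recent call last):
IndexError: index -1 is out of bounds for axis 0 with size 0
```

View pics/side_crop.png

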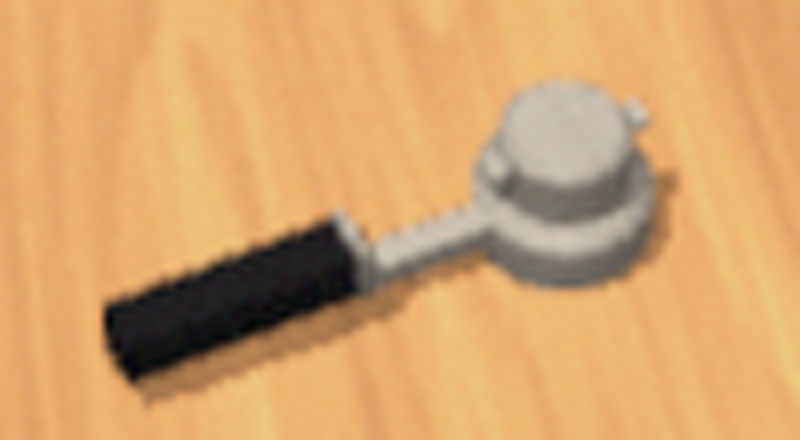

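View pics/side_m.png

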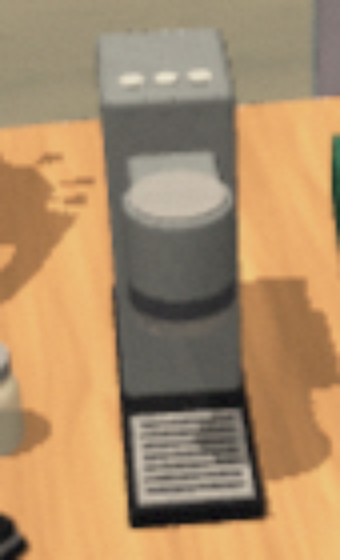

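```bash
python3 - <<'E'
from h import *
def rect(q):
    r=cv2.minAreaRect((q[:,:2]*1000).astype(np.float32));return np.round(r[0],1),np.round(r[1],1),round(r[2],2)
for n,boxm,boxh in [("side",(250,50,335,190),(270,235,370,290)),("scene",(385,150,540,280),(260,170,300,235))]:
    z=np.load(n+"0.npz");p,d=z['p'],z['d'];P=cloud(n,d)
    x0,y0,x1,y1=boxm; sub=P[y0:y1,x0:x1].reshape(-1,3)
    print(n,"z hist",[(round(a,3),c) for a,c in zip(np.arange(.2,.32,.004),np.histogram(sub[:,2],np.arange(.2,.325,.004))[0])])
    m=(abs(sub[:,2]-.258)<.004)&(sub[:,1]<.28)&(sub[:,1]>.1); q=sub[m]
    if len(q)>10: print("head top",len(q),(q[:,:2].min(0)+q[:,:2].max(0))/2,np.ptp(q[:,:2],axis=0), cv2.minEnclosingCircle((q[:,:2]*1000).astype(np.float32)))
    m=(abs(sub[:,2]-.300)<.005); q=sub[m]; print("coltop",len(q),rect(q))
    x0,y0,x1,y1=boxh; sub=P[y0:y1,x0:x1].reshape(-1,3);col=p[y0:y1,x0:x1].reshape(-1,3).astype(int)
    m=(abs(sub[:,2]-.050)<.003); q=sub[m]; print("neck top",len(q),cv2.minEnclosingCircle((q[:,:2]*1000).astype(np.float32)),q.mean(0))
    m=(abs(sub[:,2]-.037)<.004)&(col.max(1)<75); q=sub[m]; print("grip top",len(q),rect(q),q.mean(0))
    cv2.imwrite(f"pics/{n}_m2.png",cv2.resize(p[boxm[1]:boxm[3],boxm[0]:boxm[2],::-1],None,fx=4,fy=4))
E
```

```text
side z hist [(np.float64(0.2), np.int64(48)), (np.float64(0.204), np.int64(32)), (np.float64(0.208), np.int64(41)), (np.float64(0.212), np.int64(33)), (np.float64(0.216), np.int64(43)), (np.float64(0.22), np.int64(38)), (np.float64(0.224), np.int64(41)), (np.float64(0.228), np.int64(51)), (np.float64(0.232), np.int64(42)), (np.float64(0.236), np.int64(45)), (np.float64(0.24), np.int64(46)), (np.float64(0.244), np.int64(53)), (np.float64(0.248), np.int64(101)), (np.float64(0.252), np.int64(147)), (np.float64(0.256), np.int64(147)), (np.float64(0.26), np.int64(233)), (np.float64(0.264), np.int64(36)), (np.float64(0.268), np.int64(42)), (np.float64(0.272), np.int64(37)), (np.float64(0.276), np.int64(47)), (np.float64(0.28), np.int64(39)), (np.float64(0.284), np.int64(40)), (np.float64(0.288), np.int64(40)), (np.float64(0.292), np.int64(67)), (np.float64(0.296), np.int64(220)), (np.float64(0.3), np.int64(319)), (np.float64(0.304), np.int64(10)), (np.float64(0.308), np.int64(0)), (np.float64(0.312), np.int64(0)), (np.float64(0.316), np.int64(0))]
head top 365 [0.57815117 0.2024872 ] [0.09
[... 1138 characters left out ...]
), np.int64(50)), (np.float64(0.288), np.int64(86)), (np.float64(0.292), np.int64(197)), (np.float64(0.296), np.int64(867)), (np.float64(0.3), np.int64(365)), (np.float64(0.304), np.int64(10)), (np.float64(0.308), np.int64(0)), (np.float64(0.312), np.int64(0)), (np.float64(0.316), np.int64(0))]
head top 517 [0.58387903 0.2092008 ] [0.09699973 0.14102358] ((590.0694580078125, 214.14279174804688), 77.89876556396484)
coltop 1328 (array([584. , 321.1]), array([121.9, 103.7]), 87.64)
neck top 76 ((622.3936767578125, -238.86209106445312), 21.987136840820312) [ 0.62291417 -0.23907159  0.04929714]
grip top 38 (array([ 509. , -270.5]), array([62. ,  9.4]), 13.75) [ 0.50866597 -0.27039921  0.03635106]
```

```bash
ls pics
```

```text
scene0.png
scene_crop.png
scene_m2.png
side0.png
side_crop.png
side_m.png
side_m2.png
wrist0.png
```

View pics/scene_m2.png

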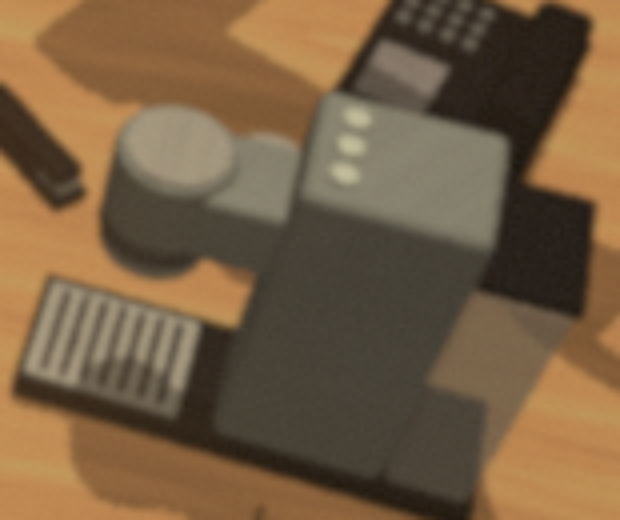

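```bash
python3 - <<'E'
from h import *
a=np.load("scene0.npz")['p'][60:160,530:640,::-1]
b=np.load("side0.npz")['p'][0:70,150:250,::-1]
cv2.imwrite("pics/g1.png",cv2.resize(np.vstack([a[:, :100],b]),None,fx=3.5,fy=3.5,interpolation=cv2.INTER_CUBIC))
# forward: camera world
print(wristT(manip.observe())['T'][:3,3])
E
```

```text
[0.22233721 0.61437415 0.37326951]
```

View pics/g1.png

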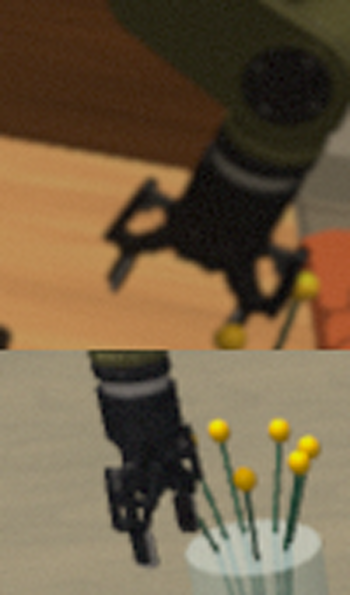

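Call:
{"fn": "send_rows", "kwargs": {"series": [[[0,-0.057,0],[0,0,0],-1],[[0,-0.057,0],[0,0,0],-1],[[0,-0.056,0],[0,0,0],-1],[[0,0,0],[0,0.172,0],-1],[[0,0,0],[0,0.172,0],-1],[[0,0,0],[0,0.172,0],-1],[[0,0,0],[0,0.172,0],-1],[[0,0,0],[0,0.172,0],-1],[[0,0,0],[0,0.172,0],-1],[[0,0,0],[0,0.172,0],-1]]}}

```text
t: 1.4
eef_pos: [0.2802, 0.5863, 0.4007]
tool_rot: [[0.996, -0.001, 0.085], [-0.085, -0.001, 0.996], [-0.0, -1.0, -0.001]]
force: [1.0, 0.1, -0.2]
opening: 0.0853
```

Call:
{"fn": "send_rows", "kwargs": {"series": [[[0,0,0],[0,0.172,0],-1],[[0,0,0],[0,0.172,0],-1],[[0,0,0],[0,0.172,0],-1],[[0,0,0],[0,0.172,0],-1],[[0,0,0],[0,0.172,0],-1],[[0,0,0],[0,0.172,0],-1],[[0,0,0],[0,0.172,0],-1],[[0,0,0],[0,0.172,0],-1],[[0,0,0],[0,0.172,0],-1]]}}

```text
t: 2.52
eef_pos: [0.2803, 0.5863, 0.4008]
tool_rot: [[-0.062, -0.0, 0.998], [-0.998, -0.001, -0.062], [0.001, -1.0, -0.0]]
force: [0.2, -0.9, -0.2]
opening: 0.0854
```

Call:
{"fn": "send_rows", "kwargs": {"series": [[[0.0434,0,0.0328],[0,0,0],-1],[[0.0434,0,0.0328],[0,0,0],-1],[[0.0434,0,0.0328],[0,0,0],-1],[[0.0434,0,0.0328],[0,0,0],-1],[[0.0434,0,0.0328],[0,0,0],-1],[[0.0434,0,0.0328],[0,0,0],-1],[[0.0434,0,0.0328],[0,0,0],-1],[[0.0434,0,0.0328],[0,0,0],-1],[[0.0434,0,0.0328],[0,0,0],-1],[[0,0,0],[0,0,0],-1]]}}

```text
t: 3.78
eef_pos: [0.5544, 0.177, 0.4002]
tool_rot: [[-0.061, -0.002, 0.998], [-0.998, -0.001, -0.061], [0.001, -1.0, -0.002]]
force: [-0.5, 0.6, -0.3]
opening: 0.0852
```

```bash
python3 - <<'E'
from h import *
s=manip.observe();p,d=viewer.read_camera("wrist");print(s['eef_pos'],s['joint_positions'].round(1))
c=wristT(s);np.savez("w1.npz",p=p,d=d,K=c['mtx'],T=c['T'])
cv2.imwrite("pics/w1.png",p[:,:,::-1])
E
```

```text
[0.55438065 0.17695355 0.40021387] [ 12.4  -4.4  90.3  -0.   94.2 105.9]
```

View pics/w1.png

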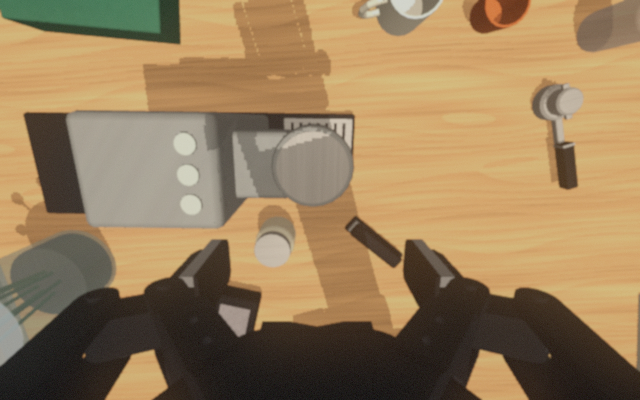

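Wrist view: head disc at about (313,165), column top spanning (70–225, 110–225), sugar jar at (273,243), stapler at (373,241). The holder is at the right, neck (567,101) and grip (567,165). The head should be cleanly fitted by its contour.

```bash
python3 - <<'E'
from h import *
z=np.load("w1.npz");p,d=z['p'],z['d'];c=dict(mtx=z['K'],T=z['T']);P=cloud(None,d,c)
Z=P[...,2]
print("table",np.median(Z[abs(Z)<.02]), "coltop",np.median(Z[(abs(Z-.3)<.02)]), "head",np.median(Z[150:180,300:330]))
# head disc: depth > silhouettes: column rect via contour
m=(abs(Z-.3)<.012).astype(np.uint8);cs,_=cv2.findContours(m,0,1);k=max(cs,key=cv2.contourArea);r=cv2.minAreaRect(k);print(r)
box=cv2.boxPoints(r);W=rays(c,box,.300);print(W.round(4).tolist())
print("edge lens",[np.linalg.norm(W[i]-W[i-1]).round(4) for i in range(4)])
for i in range(4):
    e=W[i]-W[i-1];print("ang",np.degrees(np.arctan2(e[1],e[0])).round(2))
print("col centre",W.mean(0))
# head: points with z in .25-.265 in region u>270
m=((abs(Z-.258)<.006)).astype(np.uint8);m[:,:275]=0
cs,_=cv2.findContours(m,0,1);k=max(cs,key=cv2.contourArea)[:,0,:]
k=k[k[:,0]>300]
Wk=rays(c,k,.258)[:,:2]
A=np.c_[2*Wk,np.ones(len(Wk))];s=np.linalg.lstsq(A,(Wk**2).sum(1),rcond=None)[0];print("head c",s[:2],"R",np.sqrt(s[2]+s[0]**2+s[1]**2))
v=p[120:215,265:360];g=cv2.Canny(cv2.cvtColor(cv2.resize(v,None,fx=1,fy=1),cv2.COLOR_RGB2GRAY),40,100)
cv2.imwrite("pics/w1h.png",cv2.resize(np.hstack([v[:,:,::-1],cv2.cvtColor(g,cv2.COLOR_GRAY2BGR)]),None,fx=4,fy=4))
E
```

```text
table 0.00029942342995681326 coltop 0.2999754972936425 head 0.2607723216409542
((145.99679565429688, 168.74996948242188), (161.28164672851562, 116.79810333251953), 0.7345209717750549)
[[0.5417, 0.4033, 0.3], [0.6403, 0.3733, 0.3], [0.6308, 0.2439, 0.3], [0.5308, 0.2595, 0.3]]
edge lens [np.float64(0.1442), np.float64(0.1031), np.float64(0.1297), np.float64(0.1012)]
ang 85.67
ang -16.92
ang -94.21
ang 171.15
col centre [0.58589211 0.32001342 0.3       ]
head c [0.57477791 0.17919546] R 0.04044063281942301
```

View pics/w1h.png

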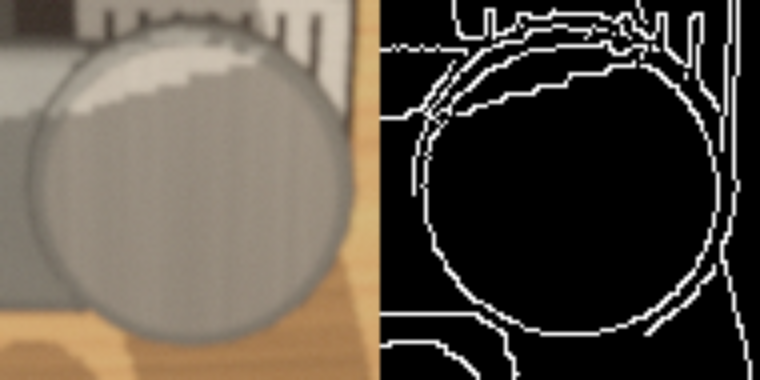

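```bash
python3 - <<'E'
from h import *
def circ(W):
    A=np.c_[2*W,np.ones(len(W))];s=np.linalg.lstsq(A,(W**2).sum(1),rcond=None)[0];return s[:2].round(4),np.sqrt(s[2]+s[0]**2+s[1]**2).round(4)
z=np.load("w1.npz");p,d=z['p'],z['d'];c=dict(mtx=z['K'],T=z['T'])
Z=cloud(None,d,c)[...,2]
m=(abs(Z-.3)<.012).astype(np.uint8);cs,_=cv2.findContours(m,0,1);k=max(cs,key=cv2.contourArea)[:,0]
W=rays(c,k,.3)[:,:2]
def line(sel):
    vx,vy,x,y=cv2.fitLine(W[sel].astype(np.float32),cv2.DIST_HUBER,0,.01,.01).ravel();a=np.degrees(np.arctan2(vy,vx))%180;return round(float(a),2),x,y,sel.sum()
x0,x1=np.percentile(W[:,0],[1,99]);
u,v=k.T
print("top edge(+x)",line((v<116)&(u>85)&(u<210)));print("bottom edge(-x)",line((v>218)&(u>100)&(u<205)));print("front",line((u>205)&(v>122)&(v<215)))
f=W[(u>205)&(v>122)&(v<215)];print("front pts mean",f.mean(0))
# side & scene: head top via circle at mask of light disc using canny edges of depth
for n,(x0,y0,x1,y1) in [("side",(270,75,320,150)),("scene",(395,160,470,225))]:
    q=np.load(n+"0.npz");cc=viewer.camera_model(n);Zs=cloud(n,q['d']);
    for zz in (.25,):
        pass
    mm=np.zeros(Zs.shape[:2],np.uint8);sub=Zs[y0:y1,x0:x1]
    # vertical cylinder wall points below rim
    s=(sub[...,2]>.175)&(sub[...,2]<.245)&(sub[...,1]<.225)&(sub[...,1]>.1)
    w=sub[s][:,:2];ok=np.ones(len(w),bool)
    for _ in range(8):
        cc_,R=circ(w[ok]);e=abs(np.hypot(*(w-cc_).T)-.042);ok=e<.006
    print(n,"cyl",cc_,R,ok.sum(),np.std((np.hypot(*(w-cc_).T)-R)[ok]))
E
```

```text
top edge(+x) (85.49, np.float32(0.6349442), np.float32(0.3070538), np.int64(124))
bottom edge(-x) (85.68, np.float32(0.53696287), np.float32(0.3330107), np.int64(104))
front (175.63, np.float32(0.5842151), np.float32(0.25483617), np.int64(92))
front pts mean [0.58421508 0.25483617]
side cyl [0.5727 0.1784] 0.0402 533 0.0016887535077513458
scene cyl [0.5717 0.1814] 0.0418 451 0.002010092714488704
```

```bash
python3 - <<'E'
from h import *
q=np.load("side0.npz");S=cloud("side",q['d']).reshape(-1,3)
m=(S[:,2]>.05)&(S[:,2]<.29)&(S[:,1]>.225)&(S[:,1]<.275)&(S[:,0]>.525)&(S[:,0]<.64)
w=S[m]
h=np.histogram(w[:,1],np.arange(.225,.277,.003));print(h[0])
# line y=a+b x robust
ok=np.ones(len(w),bool)
for _ in range(8):
    A=np.c_[np.ones(ok.sum()),w[ok,0]-.58];b=np.linalg.lstsq(A,w[ok,1],rcond=None)[0];e=w[:,1]-b[0]-b[1]*(w[:,0]-.58);ok=abs(e)<.006
print("colfront",b,ok.sum(),np.degrees(np.arctan(b[1])))
# base front edge / tray
z=np.load("w1.npz");p=z['p'];c=dict(mtx=z['K'],T=z['T']);Z=cloud(None,z['d'],c)
sub=Z[110:140,340:365];print("tray heights near",np.percentile(sub[...,2],[5,50,95]))
g=cv2.cvtColor(p,cv2.COLOR_RGB2GRAY)
for v in (118,122,126,130,134): print(v,g[v,344:364].tolist())
# head rows edges, columns edges
print("row165",g[165,262:285].tolist(),g[165,340:364].tolist())
print("col313",g[112:135,313].tolist(),g[195:216,313].tolist())
print("depth row165 right",Z[165,345:362,2].round(3).tolist());print("depth col313",Z[114:132,313,2].round(3).tolist(),Z[195:212,313,2].round(3).tolist())
print("depth row165 left",Z[165,264:282,2].round(3).tolist())
E
```

```text
[  8   7  10   4  15   9  14   8   9  56 210 277 243 130  38  13   2]
colfront [ 0.26008276 -0.07441201] 911 -4.255651231992243
tray heights near [-0.00081216  0.01936122  0.02654173]
118 [132, 130, 125, 120, 115, 115, 116, 107, 86, 80, 123, 159, 175, 175, 176, 176, 175, 176, 175, 175]
122 [185, 190, 195, 196, 197, 196, 195, 181, 138, 97, 126, 167, 180, 180, 180, 178, 181, 181, 180, 180]
126 [111, 158, 190, 199, 198, 199, 197, 181, 133, 91, 128, 164, 176, 176, 175, 176, 175, 174, 173, 174]
130 [124, 170, 192, 198, 197, 196, 193, 172, 125, 99, 138, 172, 183, 181, 181, 180, 179, 179, 181, 180]
134 [125, 170, 192, 197, 197, 198, 190, 165, 118, 110, 152, 175, 180, 180, 182, 181, 180, 181, 182, 180]
row165 [125, 125, 125, 124, 123, 123, 122, 125, 119, 112, 109, 117, 120, 126, 132, 137, 139, 138, 138, 139, 141, 144, 145] [145, 146, 145, 144, 143, 144, 145, 142, 140, 132, 128, 123, 122, 135, 162, 175, 174, 175, 175, 176, 175, 175, 174, 175]
col313 [131, 104, 70, 56, 62, 69, 104, 138, 146, 148, 140, 124, 101, 98, 114, 136, 155, 165, 170, 178, 188, 192, 193] [135, 135, 139, 137, 135, 137, 139, 134, 129, 122, 121, 123, 127, 135, 135, 136, 129, 130, 131, 136, 134]
depth row165 right [0.261, 0.26, 0.259, 0.26, 0.258, 0.257, 0.257, 0.257, 0.254, -0.0, 0.0, -0.001, 0.001, 0.001, -0.0, 0.002, 0.001]
depth col313 [0.543, 0.022, 0.022, 0.021, 0.022, 0.023, 0.024, 0.025, 0.025, 0.025, 0.248, 0.255, 0.256, 0.258, 0.257, 0.259, 0.258, 0.261] [0.26, 0.26, 0.261, 0.261, 0.261, 0.259, 0.261, 0.261, 0.258, 0.257, 0.258, 0.257, -0.001, 0.001, 0.001, -0.0, -0.0]
depth row165 left [0.252, 0.253, 0.253, 0.252, 0.252, 0.253, 0.251, 0.252, 0.256, 0.257, 0.258, 0.258, 0.259, 0.26, 0.261, 0.26, 0.261, 0.261]
```

```bash
python3 - <<'E'
from h import *
z=np.load("w1.npz");c=dict(mtx=z['K'],T=z['T'])
print("cam",c['T'][:3,3])
a,b=ray(c,(271.5,165),.254),ray(c,(353.4,165),.254);print(a,b,(a+b)/2,np.linalg.norm(a-b))
a,b=ray(c,(313,123.5),.254),ray(c,(313,206.5),.254);print(a,b,(a+b)/2,np.linalg.norm(a-b))
print("base front",ray(c,(353,126),.022),ray(c,(353,120),.022))
E
```

```text
cam [0.62142922 0.17289845 0.54304022]
[0.57831924 0.22036756 0.254     ] [0.5732481  0.13799346 0.254     ] [0.57578367 0.17918051 0.254     ] 0.08253004582963407
[0.61624864 0.17603071 0.254     ] [0.53208361 0.18144845 0.254     ] [0.57416612 0.17873958 0.254     ] 0.08433921378356035
base front [0.60354578 0.1087545  0.022     ] [0.6137338  0.10846658 0.022     ]
```

Call:
{"fn": "send_rows", "kwargs": {"series": [[[0.053,0,0.008],[0,0,0],-1],[[0.053,0,0.008],[0,0,0],-1],[[0.053,0,0.008],[0,0,0],-1],[[0.053,0,0.008],[0,0,0],-1],[[0.053,0,0.008],[0,0,0],-1],[[0.053,0,0.008],[0,0,0],-1],[[0.053,0,0.008],[0,0,0],-1],[[0.053,0,0.008],[0,0,0],-1]]}}

```text
t: 4.82
eef_pos: [0.5935, -0.247, 0.4014]
tool_rot: [[-0.054, 0.0, 0.999], [-0.999, 0.0, -0.054], [-0.001, -1.0, 0.0]]
force: [0.6, 0.4, -0.3]
opening: 0.0853
```

Call:
{"fn": "send_rows", "kwargs": {"series": [[[0,0.06,0],[0,-0.16,0],-1],[[0,0.06,0],[0,-0.16,0],-1],[[0,0.06,0],[0,0,0],-1],[[0,0,0],[0,0,0],-1]]}}

```text
t: 5.32
eef_pos: [0.5901, -0.2439, 0.2143]
tool_rot: [[0.262, -0.012, 0.965], [-0.965, 0.006, 0.262], [-0.009, -1.0, -0.009]]
force: [-0.7, -0.5, 0.1]
opening: 0.0854
```

```bash
python3 - <<'E'
from h import *
s=manip.observe();p,d=viewer.read_camera("wrist");print(s['eef_pos'],s['joint_positions'].round(1),s['tool_rot'].round(4).tolist())
c=wristT(s);np.savez("w2.npz",p=p,d=d,K=c['mtx'],T=c['T'])
cv2.imwrite("pics/w2.png",p[:,:,::-1])
E
```

```text
[ 0.59005084 -0.2438927   0.21429016] [-27.3   6.7  96.6   0.   77.4  47.5] [[0.2622, -0.0115, 0.965], [-0.965, 0.0063, 0.2622], [-0.0091, -0.9999, -0.0095]]
```

View pics/w2.png

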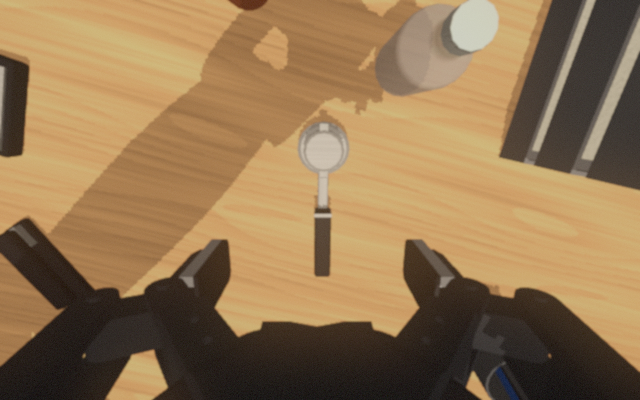

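Wrist view: neck top at about (323,149), grip spanning (322,215)–(322,276), and the handle nearly vertical in the image. That leaves a small yaw correction.

```bash
python3 - <<'E'
from h import *
z=np.load("w2.npz");p,d=z['p'],z['d'];c=dict(mtx=z['K'],T=z['T']);P=cloud(None,d,c)
print("neck z",np.median(P[144:154,318:328,2]),"grip z",np.median(P[230:265,319:325,2]), "tbl",np.median(P[100:110,250:260,2]))
g=p.max(2).astype(int)
m=np.zeros(g.shape,np.uint8);m[205:290,300:345]=(g[205:290,300:345]<80)
cs,_=cv2.findContours(m,0,1);k=max(cs,key=cv2.contourArea);r=cv2.minAreaRect(k);print(r)
m[:]=0;m[110:175,290:360]=(abs(P[110:175,290:360,2]-.05)<.0045)
ys,xs=np.nonzero(m);print("neck px",xs.mean(),ys.mean(),len(xs),cv2.minEnclosingCircle(np.c_[xs,ys].astype(np.float32)))
N=ray(c,(xs.mean(),ys.mean()),.05);G=ray(c,r[0],.037)
bp=rays(c,cv2.boxPoints(r),.037);print("grip corners",bp.round(4).tolist())
print("N",N,"G",G,np.linalg.norm((N-G)[:2]),np.degrees(np.arctan2(*(N-G)[1::-1])))
cv2.imwrite("pics/w2c.png",cv2.resize(p[110:290,280:370,::-1],None,fx=3.3,fy=3.3,interpolation=cv2.INTER_CUBIC))
s=manip.observe();print(s['eef_pos'],s['tool_rot'][:,1])
E
```

```text
neck z 0.050258761542130354 grip z 0.03723460997681624 tbl 0.00022061823145635984
((321.0, 210.5), (8.0, 1.0), 0.0)
neck px 323.34120335110435 150.2894135567403 1313 ((323.0, 148.0), 25.079971313476562)
grip corners [[0.552, -0.2542, 0.037], [0.5532, -0.2538, 0.037], [0.5557, -0.2628, 0.037], [0.5545, -0.2632, 0.037]]
N [ 0.62320204 -0.24178866  0.05      ] G [ 0.553863   -0.25849258  0.037     ] 0.07132266943884139 13.544591414041442
[ 0.5923236  -0.24523297  0.21931714] [-0.00437538  0.00250876 -0.99998728]
```

View pics/w2c.png

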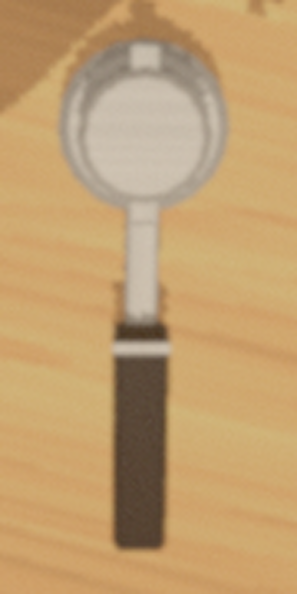

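```bash
cat > meas.py <<'E'
from h import *
s=manip.observe();p,d=viewer.read_camera("wrist");print(s['t'],s['eef_pos'],s['tool_rot'].round(4).tolist())
c=wristT(s);P=cloud(None,d,c)
m=((abs(P[...,2]-.037)<.008)&(p.max(2)<110)).astype(np.uint8);m[:,:290]=0;m[:,350:]=0;m[290:]=0;m[:190]=0
m=cv2.morphologyEx(m,cv2.MORPH_CLOSE,np.ones((9,9)))
cs,_=cv2.findContours(m,0,1);k=max(cs,key=cv2.contourArea);r=cv2.minAreaRect(k);print(r)
bp=rays(c,cv2.boxPoints(r),.037);print([np.linalg.norm(bp[i]-bp[i-1]).round(4) for i in range(4)])
m=np.zeros(m.shape,np.uint8);m[100:180,290:360]=(abs(P[100:180,290:360,2]-.05)<.003)
m=cv2.morphologyEx(m,cv2.MORPH_OPEN,np.ones((17,17)))
cs,_=cv2.findContours(m,0,1);k=max(cs,key=cv2.contourArea);e=cv2.minEnclosingCircle(k);print("neck",e)
N=ray(c,e[0],.05);G=ray(c,r[0],.037);u=(N-G)[:2]
print("N",N,"G",G,"dist",np.linalg.norm(u),"yaw",np.degrees(np.arctan2(u[1],u[0])))
R=s['tool_rot'];print("tool z yaw",np.degrees(np.arctan2(R[1,2],R[0,2])))
for T in (G,):
    t=np.array([T[0],T[1],.026-.0187+.0]);print("tcp shift in tool axes",R.T@(t-s['eef_pos']))
cv2.imwrite("pics/meas.png",p[:,:,::-1])
E
python3 meas.py
```

```text
5.375 [ 0.5923236  -0.24523297  0.21931714] [[0.2621, -0.0044, 0.965], [-0.965, 0.0025, 0.2621], [-0.0036, -1.0, -0.0036]]
((320.0, 243.0), (64.0, 14.0), 90.0)
[np.float64(0.0848), np.float64(0.0166), np.float64(0.0848), np.float64(0.0176)]
neck ((322.5, 150.0), 19.602394104003906)
N [ 0.62618367 -0.24305483  0.05      ] G [ 0.51538591 -0.270901    0.037     ] dist 0.11424339403759075 yaw 14.107632220436559
tool z yaw 15.195087609004258
tcp shift in tool axes [ 0.00536223  0.21228668 -0.0802193 ]
```

Call:
{"fn": "send_rows", "kwargs": {"series": [[[0.0012,0,-0.027],[0,0.016,0],-1],[[0.0012,0,-0.027],[0,0,0],-1],[[0.0012,0,-0.027],[0,0,0],-1],[[0,0.05,0],[0,0,0],-1],[[0,0.05,0],[0,0,0],-1],[[0,0.04,0],[0,0,0],-1],[[0,0,0],[0,0,0],-1],[[0,0,0],[0,0,0],-1],[[0,0,0],[0,0,0],-1]]}}

```text
t: 6.55
eef_pos: [0.518, -0.2721, 0.0853]
tool_rot: [[0.245, 0.005, 0.969], [-0.969, -0.003, 0.245], [0.005, -1.0, 0.004]]
force: [-0.3, -0.7, 0.0]
opening: 0.0855
```

```bash
python3 - <<'E'
from h import *
s=manip.observe();p,d=viewer.read_camera("wrist");print(s['t'],s['eef_pos'],s['tool_rot'].round(4).tolist())
c=wristT(s);np.savez("w3.npz",p=p,d=d,K=c['mtx'],T=c['T'])
cv2.imwrite("pics/w3.png",p[:,:,::-1])
E
```

```text
6.55 [ 0.51795546 -0.27214174  0.08528594] [[0.2454, 0.0054, 0.9694], [-0.9694, -0.0035, 0.2455], [0.0047, -1.0, 0.0044]]
```

View pics/w3.png

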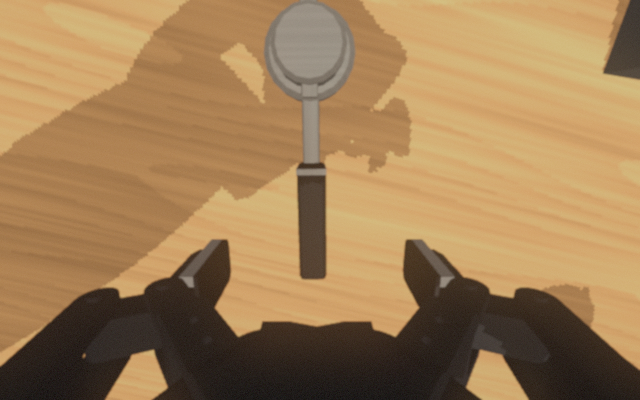

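Close view: grip from (312,164) to (313,278), neck top centred at about (309,43). The handle sits slightly left of the finger midline (316).

```bash
python3 - <<'E'
from h import *
z=np.load("w3.npz");p,d=z['p'],z['d'];c=dict(mtx=z['K'],T=z['T']);P=cloud(None,d,c)
print("z grip/neck",np.median(P[190:260,306:318,2]),np.median(P[30:55,300:320,2]))
g=p.max(2).astype(int)
print(g[155:172,312].tolist(),g[270:286,312].tolist());
for r in (190,260): print(r,g[r,290:336].tolist())
A=ray(c,(312.2,163.5),.037);B=ray(c,(313,278),.037);print("ends",A,B,np.linalg.norm(A-B),(A+B)/2)
m=np.zeros(g.shape,np.uint8);m[0:110,250:370]=(abs(P[0:110,250:370,2]-.05)<.003);m=cv2.morphologyEx(m,cv2.MORPH_OPEN,np.ones((25,25)))
cs,_=cv2.findContours(m,0,1);k=max(cs,key=cv2.contourArea);e=cv2.fitEllipse(k);print(e);N=ray(c,e[0],.05)
G=(A+B)/2;u=(N-G)[:2];print("N",N,np.linalg.norm(u),np.degrees(np.arctan2(u[1],u[0])))
s=manip.observe();R=s['tool_rot'];print(s['eef_pos'],np.degrees(np.arctan2(R[1,2],R[0,2])))
print(R.T@(np.array([G[0],G[1],.008])-s['eef_pos']))
E
```

```text
z grip/neck 0.03719444790759957 0.050408862587610195
[155, 156, 157, 156, 157, 156, 155, 144, 107, 75, 68, 66, 69, 93, 131, 145, 150] [85, 87, 86, 88, 84, 83, 83, 85, 111, 163, 199, 212, 211, 212, 207, 205]
190 [211, 212, 213, 211, 212, 210, 195, 150, 94, 76, 78, 81, 84, 84, 83, 86, 87, 82, 86, 84, 81, 81, 86, 83, 86, 84, 84, 86, 86, 85, 87, 83, 82, 79, 88, 133, 182, 206, 211, 212, 212, 211, 211, 211, 212, 211]
260 [212, 212, 211, 211, 213, 212, 212, 212, 200, 161, 106, 85, 81, 86, 87, 88, 87, 85, 85, 86, 86, 87, 87, 89, 85, 84, 85, 86, 90, 87, 88, 88, 86, 81, 89, 118, 170, 203, 211, 212, 213, 211, 212, 212, 213, 213]
ends [ 0.55424295 -0.2610032   0.037     ] [ 0.47163675 -0.28221925  0.037     ] 0.08528718638638742 [ 0.51293985 -0.27161122  0.037     ]
((300.2180480957031, 41.031532287597656), (53.974815368652344, 74.9500961303711), 169.0684814453125)
N [ 0.62135078 -0.23746086  0.05      ] 0.11366255775700183 17.484867641529338
[ 0.5175117  -0.27189532  0.0846001 ] 14.20910859173474
[-0.00169772  0.07657778 -0.00463889]
```

Call:
{"fn": "send_rows", "kwargs": {"series": [[[-0.0017,0.03,-0.0046],[0,0,0],-1],[[0,0.03,0],[0,0,0],-1],[[0,0.0166,0],[0,0,0],-1],[[0,0,0],[0,0,0],-1],[[0,0,0],[0,0,0],-1]], "grip_force": 120}}

```text
t: 7.22
eef_pos: [0.5118, -0.271, 0.0062]
tool_rot: [[0.245, 0.002, 0.969], [-0.969, -0.001, 0.245], [0.002, -1.0, 0.002]]
force: [0.5, 0.2, -0.4]
opening: 0.0854
```

```bash
python3 - <<'E'
from h import *
s=manip.observe();print(s['t'],s['eef_pos'],s['tool_rot'].round(4).tolist(),s['force'])
E
```

```text
7.225 [ 0.51183474 -0.27095803  0.00619919] [[0.2453, 0.002, 0.9694], [-0.9694, -0.0013, 0.2453], [0.0018, -1.0, 0.0016]] [ 0.46510532  0.20905739 -0.38891492]
```

Position is good, so I'll close gently in steps.

Call:
{"fn": "send_rows", "kwargs": {"series": [[[0,0,0],[0,0,0],1],[[0,0,0],[0,0,0],1],[[0,0,0],[0,0,0],1],[[0,0,0],[0,0,0],1],[[0,0,0],[0,0,0],1],[[0,0,0],[0,0,0],1],[[0,0,0],[0,0,0],1],[[0,0,0],[0,0,0],1]], "grip_force": 120}}

```text
t: 8.22
eef_pos: [0.5108, -0.2702, 0.0049]
tool_rot: [[0.245, -0.0, 0.969], [-0.969, 0.0, 0.245], [-0.0, -1.0, -0.0]]
force: [-2.5, 0.7, 3.6]
opening: 0.0183
```

```bash
python3 - <<'E'
from h import *
s=manip.observe();print(s['t'],s['eef_pos'],s['tool_rot'].round(4).tolist(),s['force'],s['ft_torque'],s['opening'])
E
```

```text
8.225 [ 0.51077595 -0.27023863  0.00485821] [[0.2455, -0.0001, 0.9694], [-0.9694, 0.0001, 0.2455], [-0.0001, -1.0, -0.0]] [-2.46942738  0.74611701  3.6291615 ] [0.34465856 0.05899475 0.15020222] 0.01834629609205175
```

```bash
python3 - <<'E'
from h import *
q=np.load("side0.npz");S=cloud("side",q['d'])
for nm,(x0,y0,x1,y1),lo in [("jar",(230,130,260,168),.06),("stapler",(220,178,260,210),.015),("phone",(150,110,222,155),.02)]:
    w=S[y0:y1,x0:x1].reshape(-1,3);w=w[(w[:,2]>lo)&(w[:,2]<.12)];print(nm,len(w),np.percentile(w,[3,50,97],axis=0).round(3).tolist())
z=np.load("w1.npz");c=dict(mtx=z['K'],T=z['T']);P=cloud(None,z['d'],c)
w=P[225:270,250:300].reshape(-1,3);w=w[(w[:,2]>.07)&(w[:,2]<.11)];print("jar wrist",np.percentile(w,[3,50,97],axis=0).round(3).tolist())
E
```

```text
jar 275 [[0.375, 0.231, 0.061], [0.404, 0.248, 0.084], [0.432, 0.286, 0.088]]
stapler 304 [[0.333, 0.027, 0.018], [0.376, 0.065, 0.035], [0.418, 0.109, 0.038]]
phone 1994 [[0.105, 0.321, 0.024], [0.207, 0.414, 0.041], [0.305, 0.487, 0.071]]
jar wrist [[0.379, 0.234, 0.074], [0.408, 0.262, 0.085], [0.435, 0.289, 0.086]]
```

Call:
{"fn": "send_rows", "kwargs": {"series": [[[0,-0.03,0],[0,0,0],1],[[0,-0.04,0],[0,0,0],1],[[0,-0.04,0],[0,0,0],1],[[0,-0.03,0],[0,0,0],1],[[0,0,0],[0,0,0],1],[[0,0,0],[0,0,0],1],[[0,0,0],[0,0,0],1],[[0,0,0],[0,0,0],1]]}}

```text
t: 9.22
eef_pos: [0.51, -0.2698, 0.1429]
tool_rot: [[0.245, -0.003, 0.969], [-0.969, 0.002, 0.245], [-0.002, -1.0, -0.002]]
force: [0.1, 0.6, -2.6]
opening: 0.018
```

```bash
python3 - <<'E'
from h import *
s=manip.observe();print(s['t'],s['eef_pos'],s['tool_rot'].round(4).tolist(),s['force'],s['ft_torque'],s['opening'])
for n in ("side","scene"):
    p,d=viewer.read_camera(n);np.savez(n+"1.npz",p=p,d=d);P=cloud(n,d)
    w=P.reshape(-1,3);k=(w[:,0]>.57)&(w[:,0]<.67)&(w[:,1]>-.30)&(w[:,1]<-.18)&(w[:,2]>.10)&(w[:,2]<.2);w=w[k]
    print(n,len(w),np.percentile(w[:,2],[50,90,97]))
    t=w[w[:,2]>np.percentile(w[:,2],97)-.008];print(cv2.minEnclosingCircle(t[:,:2].astype(np.float32)*1000))
    A=np.c_[np.ones(len(t)),t[:,:2]-t[:,:2].mean(0)];print("plane",np.linalg.lstsq(A,t[:,2],rcond=None)[0],t.mean(0))
    cv2.imwrite(f"pics/{n}1.png",p[:,:,::-1])
E
```

```text
9.225 [ 0.50998162 -0.2697976   0.14287464] [[0.2452, -0.0025, 0.9695], [-0.9695, 0.0016, 0.2452], [-0.0021, -1.0, -0.0021]] [ 0.12664811  0.62363603 -2.63106984] [-0.0844656   0.32634319 -0.02640475] 0.017999015818508157
side 636 [0.16531221 0.18753409 0.18873739]
((621.0892944335938, -243.34979248046875), 28.869123458862305)
plane [0.18635749 0.00849391 0.04630686] [ 0.61985091 -0.24529895  0.18635749]
scene 377 [0.16746819 0.18636028 0.18884495]
((624.7066650390625, -239.28759765625), 26.287973403930664)
plane [0.18535587 0.02574414 0.00897067] [ 0.62367438 -0.23979079  0.18535587]
```

View pics/side1.png

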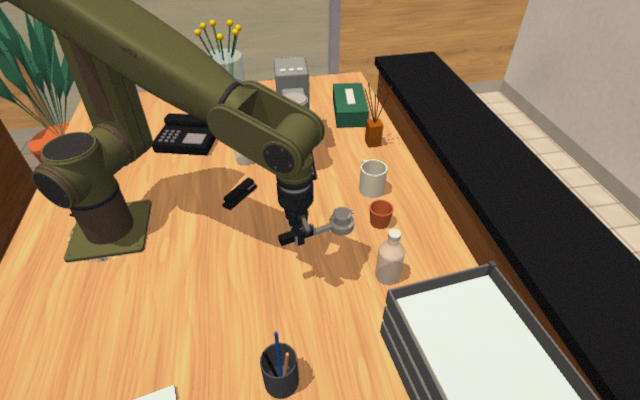

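Call:
{"fn": "send_rows", "kwargs": {"series": [[[-0.0475,0,0.0034],[0,0,0],1],[[-0.0475,0,0.0034],[0,0,0],1],[[-0.0475,0,0.0034],[0,0,0],1],[[-0.0475,0,0.0034],[0,0,0],1],[[-0.0475,0,0.0034],[0,0,0],1],[[-0.0475,0,0.0034],[0,0,0],1],[[-0.0475,0,0.0034],[0,0,0],1],[[0,0.012,0],[0,0.108,0],1],[[0,0.012,0],[0,0.108,0],1],[[0,0.012,0],[0,0.108,0],1]]}}

```text
t: 10.58
eef_pos: [0.4522, 0.0583, 0.1084]
tool_rot: [[-0.079, 0.0, 0.997], [-0.997, 0.001, -0.079], [-0.001, -1.0, 0.0]]
force: [0.1, -0.8, -2.8]
opening: 0.0184
```

Call:
{"fn": "send_rows", "kwargs": {"series": [[[0,0,0],[0,0,0],1],[[0,0,0],[0,0,0],1],[[0,0,0],[0,0,0],1],[[0,0,0],[0,0,0],1]]}}

```text
t: 11.08
eef_pos: [0.4527, 0.0579, 0.1093]
tool_rot: [[-0.076, 0.001, 0.997], [-0.997, 0.0, -0.076], [-0.0, -1.0, 0.001]]
force: [0.2, -0.4, -3.6]
opening: 0.0188
```

```bash
cat > st.py <<'E'
from h import *
s=manip.observe();R=s['tool_rot'];print(s['t'],s['eef_pos'].round(4),"zyaw",np.degrees(np.arctan2(R[1,2],R[0,2])).round(2),"y",R[:,1].round(4),"z",R[:,2].round(4),"F",s['force'].round(1),"M",s['ft_torque'].round(2),"op",s['opening'].round(4),"q6",s['joint_positions'][5].round(1))
E
python3 st.py
```

```text
Traceback (most recent call last):
  File "st.py", line 2, in <module>
    s=manip.observe();R=s['tool_rot'];print(s['t'],s['eef_pos'].round(4),"zyaw",np.degrees(np.arctan2(R[1,2],R[0,2])).round(2),"y",R[:,1].round(4),"z",R[:,2].round(4),"F",s['force'].round(1),"M",s['ft_torque'].round(2),"op",s['opening'].round(4),"q6",s['joint_positions'][5].round(1))
                                                                                                                                                                                                                                ^^^^^^^^^^^^^^^^^^
AttributeError: 'float' object has no attribute 'round'
```

Call:
{"fn": "send_rows", "kwargs": {"series": [[[0,0.008,0],[0,0,0],1],[[0,0,0],[0,0,0],1],[[-0.026,0,-0.0007],[0,0,0],1],[[-0.026,0,-0.0007],[0,0,0],1],[[-0.026,0,-0.0007],[0,0,0],1],[[-0.026,0,-0.0007],[0,0,0],1],[[-0.0266,0,-0.0008],[0,0,0],1],[[0,0,0],[0,0,0],1],[[0,0,0],[0,0,0],1],[[0,0,0],[0,0,0],1]]}}

```text
t: 12.32
eef_pos: [0.4585, 0.1877, 0.1006]
tool_rot: [[-0.077, -0.0, 0.997], [-0.997, -0.0, -0.077], [0.0, -1.0, -0.0]]
force: [-0.3, 0.1, -3.4]
opening: 0.0185
```

Call:
{"fn": "send_rows", "kwargs": {"series": [[[0,0,0],[0,0,0],1],[[0,0,0],[0,0,0],1]]}}

```text
t: 12.58
eef_pos: [0.4587, 0.188, 0.1008]
tool_rot: [[-0.077, 0.0, 0.997], [-0.997, -0.0, -0.077], [0.0, -1.0, 0.0]]
force: [0.1, 0.8, -3.7]
opening: 0.0183
```

```bash
sed -i "s/s\['opening'\].round(4)/round(s['opening'],4)/" st.py; python3 st.py; python3 - <<'E'
from h import *
for n,(x0,y0,x1,y1) in [("side",(240,70,340,200)),("scene",(390,150,490,260))]:
    p,d=viewer.read_camera(n);np.savez(n+"2.npz",p=p,d=d)
    cv2.imwrite(f"pics/{n}2.png",cv2.resize(p[y0:y1,x0:x1,::-1],None,fx=4.5,fy=4.5,interpolation=cv2.INTER_CUBIC))
E
```

```text
12.575 [0.4587 0.188  0.1008] zyaw -4.4 y [ 1.e-04 -0.e+00 -1.e+00] z [ 9.97e-01 -7.68e-02  1.00e-04] F [ 0.1  0.8 -3.7] M [-0.01  0.32 -0.05] op 0.0183 q6 110.5
```

View pics/side2.png

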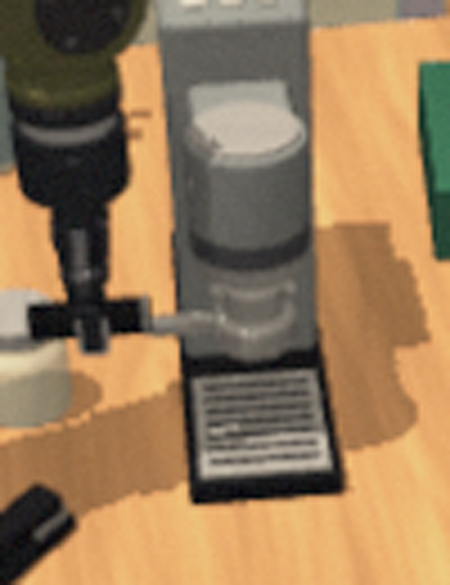

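View pics/scene2.png

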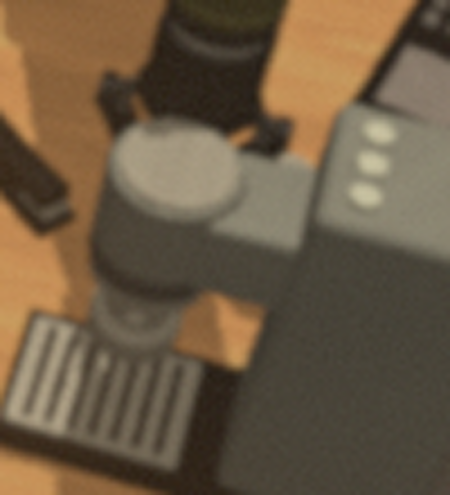

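```bash
python3 - <<'E'
from h import *
def proj(n,X):
    c=viewer.camera_model(n);T=np.linalg.inv(c['pose']);q=c['mtx']@(T[:3,:3]@X+T[:3,3]);return q[:2]/q[2]
for n,o in (("side",(240,70)),("scene",(390,150))):
    for z in (.25,.165,.14,.12,.10):
        a=proj(n,np.array([.574,.1795,z]));b=proj(n,np.array([.584,.1795,z]));e=proj(n,np.array([.574,.1895,z]))
        print(n,z,((a-o)*4.5).round(1),"per cm x",((b-a)*4.5).round(1),"per cm y",((e-a)*4.5).round(1))
# row profiles
q=np.load("side2.npz");g=cv2.cvtColor(q['p'],cv2.COLOR_RGB2GRAY)
for r in (118,122,126,130,134,136,138,140,142,144,146): print(r,g[r,276:316].tolist())
# 3D: bowl wall points, head cyl points in new frames
def circ(W):
    A=np.c_[2*W,np.ones(len(W))];s=np.linalg.lstsq(A,(W**2).sum(1),rcond=None)[0];return s[:2].round(4),np.sqrt(s[2]+s[0]**2+s[1]**2).round(4)
def fit(w,R,c0):
    from scipy.optimize import least_squares
    f=lambda c:np.hypot(w[:,0]-c[0],w[:,1]-c[1])-R
    r=least_squares(f,c0,loss='soft_l1',f_scale=.0015);return r.x.round(4),np.median(abs(f(r.x))).round(4),len(w)
for n in ("side","scene"):
    q=np.load(n+"2.npz");w=cloud(n,q['d']).reshape(-1,3)
    k=(abs(w[:,0]-.574)<.045)&(abs(w[:,1]-.18)<.045)
    h=w[k&(w[:,2]>.18)&(w[:,2]<.24)];print(n,"head",fit(h[:,:2],.042,(.574,.18)))
    h=w[k&(w[:,2]>.099)&(w[:,2]<.118)];print(n,"bowl",fit(h[:,:2],.030,(.574,.18)))
    h=w[k&(w[:,2]>.162)&(w[:,2]<.172)];print(n,"collar",fit(h[:,:2],.038,(.574,.18)))
E
```

```text
side 0.25 [246.4 140.2] per cm x [15.  -1.5] per cm y [-2.2 -7.4]
side 0.165 [251.7 251. ] per cm x [14.3 -1.6] per cm y [-2.1 -7.7]
side 0.14 [253.2 281.7] per cm x [14.1 -1.6] per cm y [-2.1 -7.7]
side 0.12 [254.3 305.7] per cm x [14.  -1.6] per cm y [-2.1 -7.8]
side 0.1 [255.5 329.2] per cm x [13.8 -1.6] per cm y [-2.1 -7.9]
scene 0.25 [173.6 173.1] per cm x [-2.2 11.9] per cm y [16.5  3.6]
scene 0.165 [147.7 261.3] per cm x [-2.2 11.8] per cm y [15.7  3.5]
scene 0.14 [140.6 285.7] per cm x [-2.2 11.7] per cm y [15.5  3.5]
scene 0.12 [135.  304.8] per cm x [-2.2 11.7] per cm y [15.3  3.5]
scene 0.1 [129.5 323.4] per cm x [-2.2 11.6] per cm y [15.1  3.5]
118 [188, 170, 129, 82, 84, 80, 70, 72, 77, 78, 84, 100, 97, 93, 97, 95, 98, 96, 97, 94, 94, 90, 88, 89, 86, 85, 86, 83, 78, 81, 75, 72, 71, 114, 177, 201, 200, 198, 192, 186]
122 [183, 162, 72, 83, 85, 77, 54, 57, 66, 78, 85, 90, 97, 98, 98, 94, 95, 93, 91, 91, 90, 91, 89, 87, 84, 86, 86, 84, 78, 58, 50, 42, 51, 90, 129, 142, 145, 148, 139, 136]
126 [182, 165, 97, 68, 82, 86, 79, 54, 41, 40, 41, 49, 51, 57, 54, 56, 52, 55, 54, 52,
[... 1252 characters left out ...]
100, 90, 92, 86, 92, 100, 92, 101, 107, 116, 137, 155, 143, 147, 133, 122, 118, 111, 102, 96, 91, 84, 80, 85, 87, 86, 74, 68, 98, 140, 136, 129, 134]
146 [194, 192, 188, 152, 53, 78, 86, 91, 90, 88, 88, 88, 88, 90, 94, 95, 96, 103, 114, 109, 110, 106, 101, 100, 97, 96, 91, 95, 90, 86, 83, 82, 82, 63, 39, 97, 139, 138, 135, 129]
side head (array([0.5731, 0.1808]), np.float64(0.0011), 467)
side bowl (array([0.5714, 0.1805]), np.float64(0.0014), 114)
side collar (array([0.5724, 0.1801]), np.float64(0.0009), 67)
scene head (array([0.5721, 0.1825]), np.float64(0.0016), 447)
scene bowl (array([0.5704, 0.1804]), np.float64(0.0012), 109)
scene collar (array([0.5715, 0.1801]), np.float64(0.0012), 45)
```

Call:
{"fn": "send_rows", "kwargs": {"series": [[[-0.0004,0,0.0013],[0,0,0],1],[[0,0,0],[0,0,0],1],[[0,-0.005,0],[0,0,0],1],[[0,-0.005,0],[0,0,0],1],[[0,-0.005,0],[0,0,0],1],[[0,-0.004,0],[0,0,0],1],[[0,0,0],[0,0,0],1],[[0,0,0],[0,0,0],1]]}}

```text
t: 13.68
eef_pos: [0.4599, 0.1887, 0.1196]
tool_rot: [[-0.076, -0.0, 0.997], [-0.997, -0.0, -0.076], [0.0, -1.0, -0.0]]
force: [-0.2, -1.2, -3.1]
opening: 0.0184
```

```bash
python3 st.py
```

```text
13.675 [0.4599 0.1887 0.1196] zyaw -4.37 y [-2.e-04 -0.e+00 -1.e+00] z [ 9.971e-01 -7.620e-02 -2.000e-04] F [-0.2 -1.2 -3.1] M [ 0.02  0.33 -0.01] op 0.0184 q6 110.5
```

No contact forces with the neck in the bore. I'll raise further.

Call:
{"fn": "send_rows", "kwargs": {"series": [[[0,-0.003,0],[0,0,0],1],[[0,-0.003,0],[0,0,0],1],[[0,-0.002,0],[0,0,0],1],[[0,-0.002,0],[0,0,0],1],[[0,0,0],[0,0,0],1],[[0,0,0],[0,0,0],1]]}}

```text
t: 14.42
eef_pos: [0.4597, 0.1886, 0.1292]
tool_rot: [[-0.076, -0.001, 0.997], [-0.997, -0.0, -0.076], [0.0, -1.0, -0.001]]
force: [2.9, -0.4, -8.0]
opening: 0.0182
```

```bash
python3 st.py
```

```text
14.425 [0.4597 0.1886 0.1292] zyaw -4.37 y [-8.e-04 -2.e-04 -1.e+00] z [ 9.971e-01 -7.620e-02 -8.000e-04] F [ 2.9 -0.4 -8. ] M [0.13 0.4  0.14] op 0.0182 q6 110.5
```

Call:
{"fn": "send_rows", "kwargs": {"series": [[[0,0,0.0006],[0,0,0],1],[[0,-0.0015,0],[0,0,0],1],[[0,-0.0015,0],[0,0,0],1],[[0,0,0],[0,0,0],1],[[0,0,0],[0,0,0],1]]}}

```text
t: 15.05
eef_pos: [0.4596, 0.1886, 0.1321]
tool_rot: [[-0.076, -0.002, 0.997], [-0.997, -0.0, -0.076], [0.0, -1.0, -0.002]]
force: [-3.8, 0.0, -9.9]
opening: 0.0182
```

```bash
python3 st.py
```

```text
15.05 [0.4596 0.1886 0.1321] zyaw -4.37 y [-2.4e-03 -3.0e-04 -1.0e+00] z [ 0.9971 -0.0761 -0.0023] F [-3.8  0.  -9.9] M [0.21 1.26 0.08] op 0.0182 q6 110.5
```

Call:
{"fn": "send_rows", "kwargs": {"series": [[[0,0,-0.0003],[0,0,0],1],[[0,-0.002,0],[0,0,0],1],[[0,-0.0017,0],[0,0,0],1],[[0,0,0],[0,0,0],1],[[0,0,0],[0,0,0],1],[[0,0,0],[0,0,0],1]]}}

```text
t: 15.8
eef_pos: [0.4597, 0.1886, 0.136]
tool_rot: [[-0.076, -0.002, 0.997], [-0.997, -0.0, -0.076], [0.0, -1.0, -0.002]]
force: [-5.4, -0.0, -10.6]
opening: 0.019
```

```bash
python3 st.py; python3 - <<'E'
from h import *
for n,(x0,y0,x1,y1) in [("side",(240,70,340,200))]:
    p,d=viewer.read_camera(n);np.savez(n+"3.npz",p=p,d=d)
    cv2.imwrite(f"pics/{n}3.png",cv2.resize(p[y0:y1,x0:x1,::-1],None,fx=4.5,fy=4.5,interpolation=cv2.INTER_CUBIC))
E
```

```text
15.8 [0.4597 0.1886 0.136 ] zyaw -4.37 y [-1.6e-03 -3.0e-04 -1.0e+00] z [ 0.9971 -0.0762 -0.0016] F [ -5.4  -0.  -10.6] M [0.23 1.7  0.05] op 0.019 q6 110.5
```

View pics/side3.png

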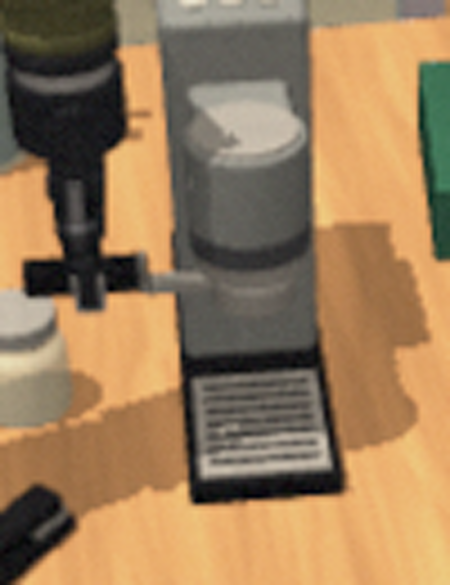

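```bash
python3 - <<'E'
from h import *
for f in ("side2","side3"):
    q=np.load(f+".npz");p=q['p'];P=cloud("side",q['d'])
    # bar: points between grip and bowl, along x
    ax=np.array([.574,.1797]);u=np.array([-.997,.0767])
    w=P.reshape(-1,3);r=(w[:,:2]-ax)@u;t=(w[:,:2]-ax)@np.array([u[1],-u[0]])
    k=(abs(t)<.008)&(w[:,2]>.09)&(w[:,2]<.17)
    for a,b in ((.035,.045),(.045,.055),(.055,.065),(.065,.072),(.074,.09),(.13,.16)):
        s=k&(r>a)&(r<b);print(f,a,s.sum(),np.percentile(w[s,2],[50,95]).round(4) if s.sum() else '')
    # bowl front wall: lowest
    s=(np.hypot(*(w[:,:2]-ax).T)<.034)&(w[:,2]>.085)&(w[:,2]<.155);print("bowl z",s.sum(),np.percentile(w[s,2],[1,5,50,95,99]).round(4), w[s].mean(0))
    # rows profile along bowl centre column
    g=cv2.cvtColor(p,cv2.COLOR_RGB2GRAY);print(g[122:155,296].tolist())
    print("Pz col",P[122:155,296,2].round(3).tolist())
E
```

```text
side2 0.035 13 [0.1157 0.1187]
side2 0.045 13 [0.1162 0.119 ]
side2 0.055 11 [0.1141 0.1207]
side2 0.065 9 [0.1141 0.1173]
side2 0.074 22 [0.1321 0.1353]
side2 0.13 35 [0.1317 0.1346]
bowl z 280 [0.0965 0.1003 0.1206 0.1434 0.1464] [0.57022673 0.16255434 0.12160477]
[90, 91, 89, 73, 49, 51, 52, 55, 81, 95, 102, 103, 114, 132, 123, 104, 102, 100, 102, 110, 125, 143, 147, 127, 110, 105, 102, 89, 49, 18, 40, 103, 103]
Pz col [0.202, 0.199, 0.195, 0.194, 0.188, 0.187, 0.182, 0.179, 0.173, 0.167, 0.167, 0.164, 0.144, 0.142, 0.142, 0.139, 0.135, 0.129, 0.126, 0.121, 0.124, 0.12, 0.117, 0.112, 0.111, 0.106, 0.102, 0.099, 0.019, 0.021, 0.02, 0.028, 0.025]
side3 0.035 17 [0.1489 0.1527]
side3 0.045 14 [0.15   0.1527]
side3 0.055 14 [0.1498 0.1534]
side3 0.065 8 [0.1512 0.155 ]
side3 0.074 25 [0.1672 0.1688]
side3 0.13 40 [0.1666 0.1692]
bowl z 112 [0.1307 0.1316 0.142  0.1521 0.1532] [0.57036227 0.15749735 0.14215998]
[91, 93, 90, 69, 51, 51, 51, 50, 80, 99, 101, 100, 121, 119, 106, 104, 102, 102, 93, 87, 88, 86, 90, 90, 89, 82, 55, 21, 20, 21, 42, 102, 102]
Pz col [0.203, 0.2, 0.196, 0.193, 0.189, 0.186, 0.184, 0.18, 0.173, 0.172, 0.167, 0.16, 0.152, 0.147, 0.146, 0.145, 0.14, 0.136, 0.131, 0.055, 0.047, 0.041, 0.037, 0.038, 0.033, 0.029, 0.023, 0.025, 0.022, 0.023, 0.024, 0.026, 0.025]
```

Call:
{"fn": "send_rows", "kwargs": {"series": [[[0,-0.0005,0],[0.005,0,0],1],[[0,-0.0005,0],[0.006,0,0],1],[[0,0,0],[0,0,0],1],[[0,0,0],[0,0,0],1],[[0,0,0],[0,0,0],1]]}}

```text
t: 16.48
eef_pos: [0.4601, 0.1886, 0.1373]
tool_rot: [[-0.076, 0.011, 0.997], [-0.997, -0.001, -0.076], [0.0, -1.0, 0.011]]
force: [-4.0, -0.2, -12.3]
opening: 0.0183
```

```bash
python3 st.py
```

```text
16.475 [0.4601 0.1886 0.1373] zyaw -4.37 y [ 0.0106 -0.001  -0.9999] z [ 0.997  -0.0762  0.0106] F [ -4.   -0.2 -12.3] M [ 0.13  1.74 -0.02] op 0.0183 q6 110.7
```

Call:
{"fn": "send_rows", "kwargs": {"series": [[[0,0,-0.0006],[0,0,0],1],[[0.004,0,0.0001],[0,-0.035,0.0004],1],[[0.004,0,0.0001],[0,-0.035,0.0004],1],[[0.004,0,0.0001],[0,-0.035,0.0004],1],[[0,0,0],[0,0,0],1],[[0,0,0],[0,0,0],1]]}}

```text
t: 17.23
eef_pos: [0.4603, 0.1769, 0.138]
tool_rot: [[0.029, 0.013, 1.0], [-1.0, 0.001, 0.029], [-0.0, -1.0, 0.013]]
force: [1.0, 1.5, -12.4]
opening: 0.0183
```

```bash
cat >> st.py <<'E'
ax=np.array([.5737,.180]);r=s['eef_pos'][:2]-ax;f=s['force']
print("Maxis",round(s['ft_torque'][2]+r[0]*f[1]-r[1]*f[0],3),"turn",round(np.degrees(np.arctan2(R[1,2],R[0,2]))+4.4,2),"turn from pos",round((np.degrees(np.arctan2(r[1],r[0]))%360)-175.6,2),"L",np.hypot(*r).round(4),"Frad",round((f[:2]@r)/np.hypot(*r),2))
E
python3 st.py
```

```text
17.225 [0.4603 0.1769 0.138 ] zyaw 1.63 y [ 1.330e-02  6.000e-04 -9.999e-01] z [0.9995 0.0285 0.0133] F [  1.    1.5 -12.4] M [0.13 1.07 0.19] op 0.0183 q6 103.3
Maxis 0.016 turn 6.03 turn from pos 5.98 L 0.1134 Frad -1.04
```

Call:
{"fn": "send_rows", "kwargs": {"series": [[[0.008,0,0.0003],[0,-0.07,0.0009],1],[[0.008,0,0.0003],[0,-0.07,0.0009],1],[[0.008,0,0.0003],[0,-0.07,0.0009],1],[[0.008,0,0.0003],[0,-0.07,0.0009],1],[[0.008,0,0.0003],[0,-0.07,0.0009],1],[[0,0,0],[0,0,0],1],[[0,0,0],[0,0,0],1]]}}

```text
t: 18.1
eef_pos: [0.4678, 0.1377, 0.1376]
tool_rot: [[0.369, 0.011, 0.929], [-0.929, 0.004, 0.369], [0.0, -1.0, 0.012]]
force: [-0.3, 2.4, -12.1]
opening: 0.0186
```

```bash
python3 st.py
```

```text
18.1 [0.4678 0.1377 0.1376] zyaw 21.65 y [ 0.0108  0.0041 -0.9999] z [0.9294 0.369  0.0115] F [ -0.3   2.4 -12.1] M [-0.27  1.16  0.21] op 0.0186 q6 78.3
Maxis -0.049 turn 26.05 turn from pos 26.17 L 0.114 Frad -0.6
```

Call:
{"fn": "send_rows", "kwargs": {"series": [[[0.008,0,0.0003],[0,-0.07,0.0008],1],[[0.008,0,0.0003],[0,-0.07,0.0008],1],[[0.008,0,0.0003],[0,-0.07,0.0008],1],[[0.008,0,0.0003],[0,-0.07,0.0008],1],[[0.008,0,0.0003],[0,-0.07,0.0008],1],[[0,0,0],[0,0,0],1],[[0,0,0],[0,0,0],1]]}}

```text
t: 18.98
eef_pos: [0.4885, 0.1038, 0.1374]
tool_rot: [[0.665, 0.008, 0.747], [-0.747, 0.007, 0.665], [0.0, -1.0, 0.011]]
force: [-0.6, 0.6, -11.5]
opening: 0.0183
```

```bash
python3 st.py
```

```text
18.975 [0.4885 0.1038 0.1374] zyaw 41.7 y [ 0.008   0.007  -0.9999] z [0.7466 0.6652 0.0107] F [ -0.6   0.6 -11.5] M [-0.7   1.09  0.15] op 0.0183 q6 53.8
Maxis 0.058 turn 46.1 turn from pos 46.23 L 0.1143 Frad 0.04
```

Call:
{"fn": "send_rows", "kwargs": {"series": [[[0.004,0,0.0001],[0,-0.035,0.0004],1],[[0.004,0,0.0001],[0,-0.035,0.0004],1],[[0.004,0,0.0001],[0,-0.035,0.0004],1],[[0.004,0,0.0001],[0,-0.035,0.0004],1],[[0,0,0],[0,0,0],1],[[0,0,0],[0,0,0],1]]}}

```text
t: 19.73
eef_pos: [0.5001, 0.0928, 0.1374]
tool_rot: [[0.763, 0.007, 0.646], [-0.646, 0.009, 0.763], [-0.0, -1.0, 0.011]]
force: [-1.2, 1.0, -12.6]
opening: 0.0184
```

```bash
python3 st.py
```

```text
19.725 [0.5001 0.0928 0.1374] zyaw 49.75 y [ 0.0069  0.0086 -0.9999] z [0.6461 0.7632 0.011 ] F [ -1.2   1.  -12.6] M [-0.76  1.03  0.23] op 0.0184 q6 44.3
Maxis 0.049 turn 54.15 turn from pos 54.22 L 0.1141 Frad 0.03
```

Call:
{"fn": "send_rows", "kwargs": {"series": [[[0.002,0,0],[0,-0.0175,0.0002],1],[[0.002,0,0],[0,-0.0175,0.0002],1],[[0,0,0],[0,0,0],1]]}}

```text
t: 20.1
eef_pos: [0.5033, 0.0903, 0.1373]
tool_rot: [[0.786, 0.006, 0.618], [-0.618, 0.01, 0.786], [-0.001, -1.0, 0.011]]
force: [-2.7, 1.1, -12.0]
opening: 0.0181
```

```bash
python3 st.py
```

```text
20.1 [0.5033 0.0903 0.1373] zyaw 51.8 y [ 0.0063  0.0096 -0.9999] z [0.6184 0.7858 0.0114] F [ -2.7   1.1 -12. ] M [-0.65  1.07  0.36] op 0.0181 q6 41.9
Maxis 0.039 turn 56.2 turn from pos 56.26 L 0.114 Frad 0.83
```

Call:
{"fn": "send_rows", "kwargs": {"series": [[[0.002,0,0],[0,-0.0175,0.0002],1],[[0.002,0,0],[0,-0.0175,0.0002],1],[[0,0,0],[0,0,0],1]]}}

```text
t: 20.48
eef_pos: [0.5065, 0.0878, 0.1374]
tool_rot: [[0.807, 0.006, 0.59], [-0.591, 0.01, 0.807], [-0.001, -1.0, 0.012]]
force: [-2.5, 1.7, -11.3]
opening: 0.0183
```

```bash
python3 st.py
```

```text
20.475 [0.5065 0.0878 0.1374] zyaw 53.81 y [ 0.0061  0.0099 -0.9999] z [0.5905 0.807  0.0116] F [ -2.5   1.7 -11.3] M [-0.66  1.    0.34] op 0.0183 q6 39.5
Maxis -0.007 turn 58.21 turn from pos 58.32 L 0.114 Frad 0.05
```

Call:
{"fn": "send_rows", "kwargs": {"series": [[[0.002,0,0],[0,-0.0175,0.0002],1],[[0,0,0],[0,0,0],1]]}}

```text
t: 20.72
eef_pos: [0.5082, 0.0866, 0.1374]
tool_rot: [[0.817, 0.006, 0.576], [-0.576, 0.01, 0.817], [-0.001, -1.0, 0.012]]
force: [-1.7, 3.9, -11.3]
opening: 0.018
```

```bash
python3 st.py
```

```text
20.725 [0.5082 0.0866 0.1374] zyaw 54.81 y [ 0.0061  0.01   -0.9999] z [0.5763 0.8172 0.0117] F [ -1.7   3.9 -11.3] M [-0.68  0.95  0.32] op 0.018 q6 38.4
Maxis -0.089 turn 59.21 turn from pos 59.33 L 0.1141 Frad -2.22
```

Call:
{"fn": "send_rows", "kwargs": {"series": [[[0.002,0,0],[0,-0.0175,0.0002],1],[[0,0,0],[0,0,0],1]]}}

```text
t: 20.98
eef_pos: [0.5098, 0.0855, 0.1374]
tool_rot: [[0.827, 0.006, 0.562], [-0.562, 0.01, 0.827], [-0.001, -1.0, 0.012]]
force: [-2.2, 3.2, -11.7]
opening: 0.018
```

```bash
python3 st.py
```

```text
20.975 [0.5098 0.0855 0.1374] zyaw 55.81 y [ 0.006   0.0101 -0.9999] z [0.5619 0.8271 0.0117] F [ -2.2   3.2 -11.7] M [-0.65  0.92  0.33] op 0.018 q6 37.2
Maxis -0.085 turn 60.21 turn from pos 60.33 L 0.1141 Frad -1.41
```

Call:
{"fn": "send_rows", "kwargs": {"series": [[[0.002,0,0],[0,-0.0175,0.0002],1],[[0,0,0],[0,0,0],1]]}}

```text
t: 21.22
eef_pos: [0.5114, 0.0844, 0.1374]
tool_rot: [[0.837, 0.006, 0.547], [-0.547, 0.01, 0.837], [-0.001, -1.0, 0.012]]
force: [-2.5, 3.1, -12.0]
opening: 0.0183
```

```bash
python3 st.py
```

```text
21.225 [0.5114 0.0844 0.1374] zyaw 56.81 y [ 0.0057  0.0102 -0.9999] z [0.5473 0.8368 0.0116] F [ -2.5   3.1 -12. ] M [-0.63  0.94  0.26] op 0.0183 q6 36.1
Maxis -0.166 turn 61.21 turn from pos 61.33 L 0.1141 Frad -1.21
```

Call:
{"fn": "send_rows", "kwargs": {"series": [[[0.002,0,0],[0,-0.0175,0.0002],1],[[0,0,0],[0,0,0],1]]}}

```text
t: 21.48
eef_pos: [0.5131, 0.0832, 0.1374]
tool_rot: [[0.846, 0.006, 0.533], [-0.533, 0.01, 0.846], [-0.001, -1.0, 0.012]]
force: [-2.2, 2.2, -11.3]
opening: 0.0182
```

```bash
python3 st.py
```

```text
21.475 [0.5131 0.0832 0.1374] zyaw 57.82 y [ 0.0056  0.0102 -0.9999] z [0.5326 0.8463 0.0116] F [ -2.2   2.2 -11.3] M [-0.66  0.92  0.34] op 0.0182 q6 35.0
Maxis -0.01 turn 62.22 turn from pos 62.35 L 0.1142 Frad -0.66
```

Call:
{"fn": "send_rows", "kwargs": {"series": [[[0.002,0,0],[0,-0.0175,0.0002],1],[[0,0,0],[0,0,0],1]]}}

```text
t: 21.72
eef_pos: [0.5148, 0.0822, 0.1374]
tool_rot: [[0.856, 0.005, 0.518], [-0.518, 0.01, 0.855], [-0.001, -1.0, 0.012]]
force: [-2.0, 3.0, -11.8]
opening: 0.0184
```

```bash
python3 st.py
```

```text
21.725 [0.5148 0.0822 0.1374] zyaw 58.82 y [ 0.0053  0.0103 -0.9999] z [0.5177 0.8555 0.0116] F [ -2.    3.  -11.8] M [-0.75  0.83  0.32] op 0.0184 q6 33.8
Maxis -0.046 turn 63.22 turn from pos 63.34 L 0.1142 Frad -1.52
```

Call:
{"fn": "send_rows", "kwargs": {"series": [[[0.002,0,0],[0,-0.0175,0.0002],1],[[0,0,0],[0,0,0],1]]}}

```text
t: 21.98
eef_pos: [0.5165, 0.0811, 0.1374]
tool_rot: [[0.864, 0.005, 0.503], [-0.503, 0.01, 0.864], [-0.001, -1.0, 0.012]]
force: [-1.7, 2.5, -11.4]
opening: 0.0181
```

```bash
python3 st.py
```

```text
21.975 [0.5165 0.0811 0.1374] zyaw 59.82 y [ 0.0052  0.0104 -0.9999] z [0.5026 0.8644 0.0116] F [ -1.7   2.5 -11.4] M [-0.73  0.86  0.35] op 0.0181 q6 32.7
Maxis 0.038 turn 64.22 turn from pos 64.36 L 0.1142 Frad -1.26
```

Call:
{"fn": "send_rows", "kwargs": {"series": [[[0.002,0,0],[0,-0.0175,0.0002],1],[[0,0,0],[0,0,0],1]]}}

```text
t: 22.22
eef_pos: [0.5182, 0.0801, 0.1374]
tool_rot: [[0.873, 0.005, 0.487], [-0.487, 0.011, 0.873], [-0.001, -1.0, 0.012]]
force: [-2.3, 2.7, -12.1]
opening: 0.0187
```

```bash
python3 st.py
```

```text
22.225 [0.5182 0.0801 0.1374] zyaw 60.82 y [ 0.005   0.0105 -0.9999] z [0.4875 0.8731 0.0116] F [ -2.3   2.7 -12.1] M [-0.75  0.83  0.29] op 0.0187 q6 31.6
Maxis -0.096 turn 65.22 turn from pos 65.35 L 0.1143 Frad -1.26
```

Call:
{"fn": "send_rows", "kwargs": {"series": [[[0.002,0,0],[0,-0.0175,0.0002],1],[[0,0,0],[0,0,0],1]]}}

```text
t: 22.48
eef_pos: [0.52, 0.0791, 0.1374]
tool_rot: [[0.882, 0.005, 0.472], [-0.472, 0.011, 0.881], [-0.001, -1.0, 0.012]]
force: [-1.5, 2.2, -11.8]
opening: 0.0181
```

```bash
python3 st.py
```

```text
22.475 [0.52   0.0791 0.1374] zyaw 61.83 y [ 0.0047  0.0106 -0.9999] z [0.4721 0.8815 0.0115] F [ -1.5   2.2 -11.8] M [-0.79  0.85  0.27] op 0.0181 q6 30.4
Maxis 0.007 turn 66.23 turn from pos 66.35 L 0.1143 Frad -1.23
```

Call:
{"fn": "send_rows", "kwargs": {"series": [[[0.002,0,0],[0,-0.0175,0.0002],1],[[0,0,0],[0,0,0],1]]}}

```text
t: 22.72
eef_pos: [0.5217, 0.0782, 0.1373]
tool_rot: [[0.89, 0.005, 0.457], [-0.457, 0.011, 0.89], [-0.001, -1.0, 0.012]]
force: [-1.9, 2.4, -11.3]
opening: 0.0184
```

```bash
python3 st.py
```

```text
22.725 [0.5217 0.0782 0.1373] zyaw 62.83 y [ 0.0045  0.0107 -0.9999] z [0.4566 0.8896 0.0115] F [ -1.9   2.4 -11.3] M [-0.82  0.83  0.3 ] op 0.0184 q6 29.3
Maxis -0.017 turn 67.23 turn from pos 67.34 L 0.1143 Frad -1.31
```

Call:
{"fn": "send_rows", "kwargs": {"series": [[[0.002,0,0],[0,-0.0175,0.0002],1],[[0,0,0],[0,0,0],1]]}}

```text
t: 22.98
eef_pos: [0.5235, 0.0773, 0.1374]
tool_rot: [[0.898, 0.004, 0.441], [-0.441, 0.011, 0.897], [-0.001, -1.0, 0.012]]
force: [-3.0, 2.9, -12.4]
opening: 0.0185
```

```bash
python3 st.py
```

```text
22.975 [0.5235 0.0773 0.1374] zyaw 63.83 y [ 0.0044  0.0107 -0.9999] z [0.441  0.8974 0.0116] F [ -3.    2.9 -12.4] M [-0.81  0.82  0.26] op 0.0185 q6 28.2
Maxis -0.201 turn 68.23 turn from pos 68.35 L 0.1143 Frad -1.31
```

Call:
{"fn": "send_rows", "kwargs": {"series": [[[0.002,0,0],[0,-0.0175,0.0002],1],[[0,0,0],[0,0,0],1]]}}

```text
t: 23.22
eef_pos: [0.5253, 0.0764, 0.1374]
tool_rot: [[0.905, 0.004, 0.425], [-0.425, 0.011, 0.905], [-0.001, -1.0, 0.012]]
force: [-2.2, 2.4, -11.4]
opening: 0.0185
```

```bash
python3 st.py
```

```text
23.225 [0.5253 0.0764 0.1374] zyaw 64.84 y [ 0.0042  0.0108 -0.9999] z [0.4252 0.905  0.0116] F [ -2.2   2.4 -11.4] M [-0.79  0.76  0.25] op 0.0185 q6 27.1
Maxis -0.096 turn 69.24 turn from pos 69.36 L 0.1144 Frad -1.26
```

Call:
{"fn": "send_rows", "kwargs": {"series": [[[0.002,0,0],[0,-0.0175,0.0002],1],[[0,0,0],[0,0,0],1]]}}

```text
t: 23.48
eef_pos: [0.5271, 0.0755, 0.1374]
tool_rot: [[0.912, 0.004, 0.409], [-0.409, 0.011, 0.912], [-0.001, -1.0, 0.012]]
force: [-3.2, 1.6, -10.5]
opening: 0.0183
```

```bash
python3 st.py
```

```text
23.475 [0.5271 0.0755 0.1374] zyaw 65.84 y [ 0.004   0.0109 -0.9999] z [0.4093 0.9123 0.0116] F [ -3.2   1.6 -10.5] M [-0.87  0.82  0.32] op 0.0183 q6 26.0
Maxis -0.082 turn 70.24 turn from pos 70.36 L 0.1144 Frad -0.19
```

Call:
{"fn": "send_rows", "kwargs": {"series": [[[0.002,0,0],[0,-0.0175,0.0002],1],[[0,0,0],[0,0,0],1]]}}

```text
t: 23.72
eef_pos: [0.5289, 0.0747, 0.1374]
tool_rot: [[0.919, 0.004, 0.393], [-0.393, 0.011, 0.919], [-0.001, -1.0, 0.012]]
force: [-3.3, 2.4, -12.0]
opening: 0.0183
```

```bash
python3 st.py
```

```text
23.725 [0.5289 0.0747 0.1374] zyaw 66.84 y [ 0.0038  0.011  -0.9999] z [0.3932 0.9194 0.0116] F [ -3.3   2.4 -12. ] M [-0.85  0.78  0.29] op 0.0183 q6 24.9
Maxis -0.169 turn 71.24 turn from pos 71.36 L 0.1144 Frad -0.89
```

Call:
{"fn": "send_rows", "kwargs": {"series": [[[0.002,0,0],[0,-0.0175,0.0002],1],[[0,0,0],[0,0,0],1]]}}

```text
t: 23.98
eef_pos: [0.5308, 0.0739, 0.1374]
tool_rot: [[0.926, 0.004, 0.377], [-0.377, 0.011, 0.926], [-0.001, -1.0, 0.012]]
force: [-2.4, 1.6, -11.9]
opening: 0.0181
```

```bash
python3 st.py
```

```text
23.975 [0.5308 0.0739 0.1374] zyaw 67.85 y [ 0.0037  0.0111 -0.9999] z [0.3771 0.9261 0.0116] F [ -2.4   1.6 -11.9] M [-0.83  0.75  0.32] op 0.0181 q6 23.8
Maxis -0.005 turn 72.25 turn from pos 72.37 L 0.1144 Frad -0.53
```

Call:
{"fn": "send_rows", "kwargs": {"series": [[[0.002,0,0],[0,-0.0175,0.0002],1],[[0,0,0],[0,0,0],1]]}}

```text
t: 24.22
eef_pos: [0.5326, 0.0732, 0.1374]
tool_rot: [[0.933, 0.003, 0.361], [-0.361, 0.011, 0.933], [-0.001, -1.0, 0.012]]
force: [-2.4, -0.2, -13.2]
opening: 0.0182
```

```bash
python3 st.py
```

```text
24.225 [0.5326 0.0732 0.1374] zyaw 68.85 y [ 0.0035  0.0112 -0.9999] z [0.3608 0.9326 0.0117] F [ -2.4  -0.2 -13.2] M [-0.91  0.73  0.29] op 0.0182 q6 22.7
Maxis 0.04 turn 73.25 turn from pos 73.37 L 0.1144 Frad 1.06
```

Call:
{"fn": "send_rows", "kwargs": {"series": [[[0.002,0,0],[0,-0.0175,0.0002],1],[[0,0,0],[0,0,0],1]]}}

```text
t: 24.48
eef_pos: [0.5345, 0.0725, 0.1374]
tool_rot: [[0.939, 0.003, 0.344], [-0.344, 0.011, 0.939], [-0.001, -1.0, 0.012]]
force: [-2.4, 1.7, -11.6]
opening: 0.0183
```

```bash
python3 st.py
```

```text
24.475 [0.5345 0.0725 0.1374] zyaw 69.85 y [ 0.0033  0.0112 -0.9999] z [0.3444 0.9387 0.0117] F [ -2.4   1.7 -11.6] M [-0.88  0.7   0.29] op 0.0183 q6 21.6
Maxis -0.034 turn 74.25 turn from pos 74.37 L 0.1144 Frad -0.72
```

Call:
{"fn": "send_rows", "kwargs": {"series": [[[0.002,0,0],[0,-0.0175,0.0002],1],[[0,0,0],[0,0,0],1]]}}

```text
t: 24.72
eef_pos: [0.5364, 0.0718, 0.1373]
tool_rot: [[0.945, 0.003, 0.328], [-0.328, 0.011, 0.945], [-0.001, -1.0, 0.012]]
force: [-1.9, 2.1, -12.6]
opening: 0.0186
```

```bash
python3 st.py
```

```text
24.725 [0.5364 0.0718 0.1373] zyaw 70.86 y [ 0.0031  0.0113 -0.9999] z [0.3279 0.9446 0.0117] F [ -1.9   2.1 -12.6] M [-0.95  0.73  0.26] op 0.0186 q6 20.5
Maxis -0.024 turn 75.26 turn from pos 75.36 L 0.1144 Frad -1.41
```

Call:
{"fn": "send_rows", "kwargs": {"series": [[[0.002,0,0],[0,-0.0175,0.0002],1],[[0,0,0],[0,0,0],1]]}}

```text
t: 24.98
eef_pos: [0.5383, 0.0711, 0.1374]
tool_rot: [[0.95, 0.003, 0.311], [-0.311, 0.011, 0.95], [-0.001, -1.0, 0.012]]
force: [-3.0, 1.6, -11.9]
opening: 0.0188
```

```bash
python3 st.py
```

```text
24.975 [0.5383 0.0711 0.1374] zyaw 71.85 y [ 0.0029  0.0114 -0.9999] z [0.3114 0.9502 0.0117] F [ -3.    1.6 -11.9] M [-0.97  0.73  0.27] op 0.0188 q6 19.4
Maxis -0.109 turn 76.25 turn from pos 76.38 L 0.1145 Frad -0.61
```

Call:
{"fn": "send_rows", "kwargs": {"series": [[[0.002,0,0],[0,-0.0175,0.0002],1],[[0,0,0],[0,0,0],1]]}}

```text
t: 25.22
eef_pos: [0.5402, 0.0705, 0.1374]
tool_rot: [[0.956, 0.003, 0.295], [-0.295, 0.011, 0.956], [-0.001, -1.0, 0.012]]
force: [-3.0, 1.6, -13.1]
opening: 0.0185
```

```bash
python3 st.py
```

```text
25.225 [0.5402 0.0705 0.1374] zyaw 72.86 y [ 0.0027  0.0114 -0.9999] z [0.2947 0.9555 0.0117] F [ -3.    1.6 -13.1] M [-0.99  0.67  0.28] op 0.0185 q6 18.3
Maxis -0.104 turn 77.26 turn from pos 77.37 L 0.1145 Frad -0.65
```

Call:
{"fn": "send_rows", "kwargs": {"series": [[[0.002,0,0],[0,-0.0175,0.0002],1],[[0,0,0],[0,0,0],1]]}}

```text
t: 25.48
eef_pos: [0.5421, 0.0699, 0.1374]
tool_rot: [[0.961, 0.003, 0.278], [-0.278, 0.011, 0.961], [-0.001, -1.0, 0.012]]
force: [-2.8, 1.6, -12.4]
opening: 0.0184
```

```bash
python3 st.py
```

```text
25.475 [0.5421 0.0699 0.1374] zyaw 73.86 y [ 0.0026  0.0115 -0.9999] z [0.278  0.9605 0.0118] F [ -2.8   1.6 -12.4] M [-0.96  0.64  0.3 ] op 0.0184 q6 17.3
Maxis -0.059 turn 78.26 turn from pos 78.37 L 0.1145 Frad -0.77
```

Call:
{"fn": "send_rows", "kwargs": {"series": [[[0.002,0,0],[0,-0.0175,0.0002],1],[[0,0,0],[0,0,0],1]]}}

```text
t: 25.72
eef_pos: [0.544, 0.0694, 0.1373]
tool_rot: [[0.965, 0.002, 0.261], [-0.261, 0.012, 0.965], [-0.001, -1.0, 0.012]]
force: [-2.8, 2.6, -12.3]
opening: 0.0179
```

```bash
python3 st.py
```

```text
25.725 [0.544  0.0694 0.1373] zyaw 74.86 y [ 0.0023  0.0115 -0.9999] z [0.2611 0.9652 0.0117] F [ -2.8   2.6 -12.3] M [-0.92  0.66  0.31] op 0.0179 q6 16.2
Maxis -0.08 turn 79.26 turn from pos 79.36 L 0.1146 Frad -1.79
```

Call:
{"fn": "send_rows", "kwargs": {"series": [[[0.002,0,0],[0,-0.0175,0.0002],1],[[0,0,0],[0,0,0],1]]}}

```text
t: 25.98
eef_pos: [0.5457, 0.0689, 0.1373]
tool_rot: [[0.97, 0.002, 0.244], [-0.244, 0.012, 0.97], [-0.001, -1.0, 0.012]]
force: [-4.0, 2.2, -11.5]
opening: 0.0181
```

```bash
python3 st.py
```

```text
25.975 [0.5457 0.0689 0.1373] zyaw 75.87 y [ 0.0016  0.0116 -0.9999] z [0.244  0.9697 0.0116] F [ -4.    2.2 -11.5] M [-0.96  0.75  0.44] op 0.0181 q6 15.1
Maxis -0.07 turn 80.27 turn from pos 80.28 L 0.1146 Frad -1.2
```

Call:
{"fn": "send_rows", "kwargs": {"series": [[[0.0018,0,0],[0,-0.0175,0.0002],1],[[0,0,0],[0,0,0],1]]}}

```text
t: 26.22
eef_pos: [0.5474, 0.0684, 0.1372]
tool_rot: [[0.974, 0.001, 0.227], [-0.227, 0.012, 0.974], [-0.001, -1.0, 0.012]]
force: [-4.4, 1.1, -11.8]
opening: 0.0184
```

```bash
python3 st.py
```

```text
26.225 [0.5474 0.0684 0.1372] zyaw 76.88 y [ 0.0013  0.0115 -0.9999] z [0.2269 0.9738 0.0115] F [ -4.4   1.1 -11.8] M [-0.99  0.83  0.42] op 0.0184 q6 14.1
Maxis -0.104 turn 81.28 turn from pos 81.14 L 0.1147 Frad -0.07
```

Call:
{"fn": "send_rows", "kwargs": {"series": [[[0.0018,0,0],[0,-0.0175,0.0002],1],[[0,0,0],[0,0,0],1]]}}

```text
t: 26.48
eef_pos: [0.549, 0.0681, 0.1372]
tool_rot: [[0.978, 0.001, 0.21], [-0.21, 0.012, 0.978], [-0.002, -1.0, 0.012]]
force: [-5.5, 1.7, -10.6]
opening: 0.0186
```

```bash
python3 st.py;  python3 - <<'E'
from h import *
for n,(x0,y0,x1,y1) in [("side",(240,70,340,200)),("scene",(370,150,470,260))]:
    p,d=viewer.read_camera(n);np.savez(n+"4.npz",p=p,d=d)
    cv2.imwrite(f"pics/{n}4.png",cv2.resize(p[y0:y1,x0:x1,::-1],None,fx=4.5,fy=4.5,interpolation=cv2.INTER_CUBIC))
E
```

```text
26.475 [0.549  0.0681 0.1372] zyaw 77.87 y [ 5.000e-04  1.180e-02 -9.999e-01] z [0.2101 0.9776 0.0117] F [ -5.5   1.7 -10.6] M [-0.93  0.97  0.23] op 0.0186 q6 13.0
Maxis -0.435 turn 82.27 turn from pos 81.93 L 0.1146 Frad -0.47
```

View pics/side4.png

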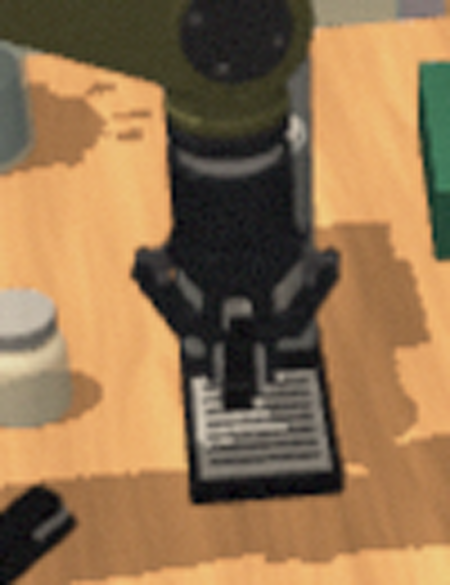

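View pics/scene4.png

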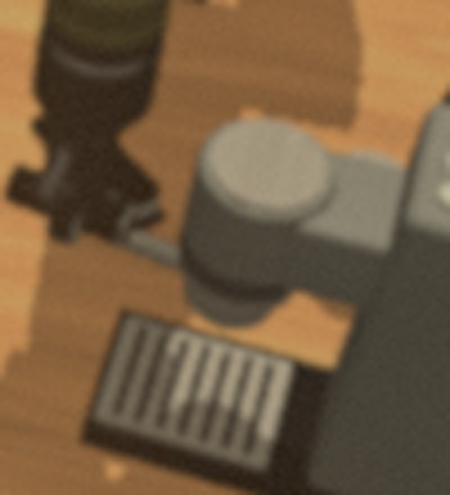

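The moment is starting to build. I'll use half-degree steps now.

Call:
{"fn": "send_rows", "kwargs": {"series": [[[0.001,0,0],[0,-0.0087,0.0001],1],[[0,0,0],[0,0,0],1]]}}

```text
t: 26.82
eef_pos: [0.5497, 0.0679, 0.1371]
tool_rot: [[0.979, -0.0, 0.202], [-0.202, 0.012, 0.979], [-0.003, -1.0, 0.012]]
force: [-6.5, 1.5, -10.4]
opening: 0.0181
```

```bash
python3 st.py
```

```text
26.825 [0.5497 0.0679 0.1371] zyaw 78.34 y [-1.000e-04  1.210e-02 -9.999e-01] z [0.2021 0.9793 0.0118] F [ -6.5   1.5 -10.4] M [-0.91  1.11  0.09] op 0.0181 q6 12.5
Maxis -0.672 turn 82.74 turn from pos 82.31 L 0.1146 Frad -0.14
```

Call:
{"fn": "send_rows", "kwargs": {"series": [[[0.001,0,0],[0,-0.0087,0.0001],1],[[0,0,0],[0,0,0],1]]}}

```text
t: 27.08
eef_pos: [0.5504, 0.0678, 0.137]
tool_rot: [[0.981, -0.001, 0.194], [-0.194, 0.012, 0.981], [-0.003, -1.0, 0.012]]
force: [-7.1, 2.3, -9.9]
opening: 0.0186
```

```bash
python3 st.py
```

```text
27.075 [0.5504 0.0678 0.137 ] zyaw 78.81 y [-0.001   0.0123 -0.9999] z [0.194  0.9809 0.0119] F [-7.1  2.3 -9.9] M [-0.86  1.21 -0.01] op 0.0186 q6 12.0
Maxis -0.86 turn 83.21 turn from pos 82.66 L 0.1146 Frad -0.85
```

Call:
{"fn": "send_rows", "kwargs": {"series": [[[0.0008,0,0],[0,-0.007,0.0001],1],[[0,0,0],[0,0,0],1]]}}

```text
t: 27.32
eef_pos: [0.5509, 0.0677, 0.137]
tool_rot: [[0.982, -0.002, 0.188], [-0.188, 0.013, 0.982], [-0.004, -1.0, 0.012]]
force: [-8.6, 1.4, -10.4]
opening: 0.0183
```

```bash
python3 st.py
```

```text
27.325 [0.5509 0.0677 0.137 ] zyaw 79.19 y [-0.0017  0.0126 -0.9999] z [0.1876 0.9822 0.012 ] F [ -8.6   1.4 -10.4] M [-0.86  1.27 -0.15] op 0.0183 q6 11.6
Maxis -1.145 turn 83.59 turn from pos 82.93 L 0.1146 Frad 0.36
```

Stop felt at about 1.15 N m, with the turn near 83°. I'll ease off, then lower the lugs into the notches.

Call:
{"fn": "send_rows", "kwargs": {"series": [[[-0.001,0,0],[0,0.0105,0],1],[[-0.001,0,0],[0,0.0105,0],1],[[0,0,0],[0,0,0],1],[[0,0,0],[0,0,0],1]]}}

```text
t: 27.82
eef_pos: [0.5495, 0.0679, 0.1371]
tool_rot: [[0.978, -0.0, 0.207], [-0.207, 0.012, 0.978], [-0.003, -1.0, 0.012]]
force: [-6.8, 1.5, -11.0]
opening: 0.0182
```

```bash
python3 st.py
```

```text
27.825 [0.5495 0.0679 0.1371] zyaw 78.07 y [-3.000e-04  1.190e-02 -9.999e-01] z [0.2068 0.9783 0.0116] F [ -6.8   1.5 -11. ] M [-0.87  1.09  0.29] op 0.0182 q6 12.8
Maxis -0.51 turn 82.47 turn from pos 82.2 L 0.1147 Frad -0.04
```

Call:
{"fn": "send_rows", "kwargs": {"series": [[[-0.001,0,0],[0,0.004,0],1],[[0,0.001,0],[-0.003,0,0],1],[[0,0.001,0],[-0.003,0,0],1],[[0,0.001,0],[-0.003,0,0],1],[[0,0,0],[0,0,0],1],[[0,0,0],[0,0,0],1]]}}

```text
t: 28.58
eef_pos: [0.5494, 0.0679, 0.1363]
tool_rot: [[0.978, 0.0, 0.21], [-0.21, 0.003, 0.978], [-0.001, -1.0, 0.003]]
force: [-9.4, -1.7, -3.1]
opening: 0.0183
```

```bash
python3 st.py
```

```text
28.575 [0.5494 0.0679 0.1363] zyaw 77.85 y [ 0.      0.0031 -1.    ] z [0.2105 0.9776 0.003 ] F [-9.4 -1.7 -3.1] M [-0.59  1.41  0.54] op 0.0183 q6 13.5
Maxis -0.476 turn 82.25 turn from pos 82.18 L 0.1147 Frad 3.64
```

Call:
{"fn": "send_rows", "kwargs": {"series": [[[-0.001,0,0],[0,0.008,0],1],[[-0.001,0,0],[0,0.008,0],1],[[0,0,0],[0,0,0],1],[[0,0,0],[0,0,0],1]]}}

```text
t: 29.08
eef_pos: [0.5478, 0.0682, 0.1357]
tool_rot: [[0.974, 0.001, 0.226], [-0.226, 0.003, 0.974], [0.001, -1.0, 0.003]]
force: [-6.3, -0.1, -6.8]
opening: 0.0185
```

```bash
python3 st.py
```

```text
29.075 [0.5478 0.0682 0.1357] zyaw 76.95 y [ 0.0011  0.0026 -1.    ] z [0.2259 0.9742 0.0028] F [-6.3 -0.1 -6.8] M [-0.81  0.96  0.52] op 0.0185 q6 14.4
Maxis -0.184 turn 81.35 turn from pos 81.37 L 0.1148 Frad 1.54
```

Call:
{"fn": "send_rows", "kwargs": {"series": [[[-0.0005,0,0],[0,0.003,0],1],[[0,0.001,0],[0,0,0],1],[[0,0.001,0],[0,0,0],1],[[0,0,0],[0,0,0],1],[[0,0,0],[0,0,0],1]]}}

```text
t: 29.7
eef_pos: [0.5475, 0.0683, 0.1336]
tool_rot: [[0.973, 0.001, 0.229], [-0.229, 0.003, 0.973], [0.001, -1.0, 0.003]]
force: [-5.5, -1.1, -7.5]
opening: 0.018
```

```bash
python3 st.py
```

```text
29.7 [0.5475 0.0683 0.1336] zyaw 76.77 y [ 0.0014  0.0026 -1.    ] z [0.2289 0.9734 0.0029] F [-5.5 -1.1 -7.5] M [-0.8   0.95  0.46] op 0.018 q6 14.6
Maxis -0.123 turn 81.17 turn from pos 81.18 L 0.1147 Frad 2.32
```

Call:
{"fn": "send_rows", "kwargs": {"series": [[[-0.0005,0,0],[0,0,0],1],[[0,0.001,0],[0,0,0],1],[[0,0.001,0],[0,0,0],1],[[0,0,0],[0,0,0],1],[[0,0,0],[0,0,0],1]]}}

```text
t: 30.32
eef_pos: [0.5469, 0.0687, 0.1309]
tool_rot: [[0.973, 0.001, 0.23], [-0.23, 0.003, 0.973], [0.001, -1.0, 0.003]]
force: [-2.7, -1.8, -6.1]
opening: 0.0184
```

```bash
python3 st.py
```

```text
30.325 [0.5469 0.0687 0.1309] zyaw 76.71 y [ 0.0014  0.0029 -1.    ] z [0.2298 0.9732 0.0032] F [-2.7 -1.8 -6.1] M [-0.85  0.48  0.16] op 0.0184 q6 14.7
Maxis -0.096 turn 81.11 turn from pos 80.87 L 0.1145 Frad 2.38
```

Call:
{"fn": "send_rows", "kwargs": {"series": [[[0,0.001,0],[0,0,0],1],[[0,0,0],[0,0,0],1],[[0,0,0],[0,0,0],1]]}}

```text
t: 30.7
eef_pos: [0.547, 0.0687, 0.1302]
tool_rot: [[0.973, 0.002, 0.23], [-0.23, 0.003, 0.973], [0.001, -1.0, 0.003]]
force: [-1.9, -3.0, -1.9]
opening: 0.0183
```

```bash
python3 st.py
```

```text
30.7 [0.547  0.0687 0.1302] zyaw 76.72 y [ 0.0016  0.0031 -1.    ] z [0.2297 0.9733 0.0034] F [-1.9 -3.  -1.9] M [-0.68  0.37  0.15] op 0.0183 q6 14.7
Maxis 0.021 turn 81.12 turn from pos 80.89 L 0.1144 Frad 3.34
```

Call:
{"fn": "send_rows", "kwargs": {"series": [[[0,0,0],[0,0,0],0.5],[[0,0,0],[0,0,0],0],[[0,0,0],[0,0,0],-0.5],[[0,0,0],[0,0,0],-1],[[0,0,0],[0,0,0],-1],[[0,0,0],[0,0,0],-1],[[0,0,0],[0,0,0],-1]], "grip_force": 20}}

```text
t: 31.58
eef_pos: [0.5462, 0.0688, 0.1293]
tool_rot: [[0.973, -0.0, 0.229], [-0.229, 0.003, 0.973], [-0.001, -1.0, 0.003]]
force: [-0.3, -0.7, -0.1]
opening: 0.0853
```

```bash
python3 st.py
```

```text
31.575 [0.5462 0.0688 0.1293] zyaw 76.74 y [-4.e-04  3.e-03 -1.e+00] z [0.2294 0.9733 0.0028] F [-0.3 -0.7 -0.1] M [-0.   -0.02  0.03] op 0.0853 q6 14.7
Maxis 0.015 turn 81.14 turn from pos 80.51 L 0.1146 Frad 0.72
```

Call:
{"fn": "send_rows", "kwargs": {"series": [[[0,-0.03,0],[0,0,0],-1],[[0,-0.03,0],[0,0,0],-1],[[0,-0.03,0],[0,0,0],-1],[[0,-0.03,-0.02],[0,0,0],-1],[[0,-0.03,-0.04],[0,0,0],-1],[[0,-0.03,-0.05],[0,0,0],-1],[[0,0,-0.05],[0,0,0],-1],[[0,0,-0.05],[0,0,0],-1],[[0,0,0],[0,0,0],-1],[[0,0,0],[0,0,0],-1]]}}

```text
t: 32.83
eef_pos: [0.4981, -0.1359, 0.3087]
tool_rot: [[0.973, -0.0, 0.23], [-0.23, 0.004, 0.973], [-0.001, -1.0, 0.003]]
force: [0.7, 0.1, 0.6]
opening: 0.0856
```

```bash
python3 st.py; python3 - <<'E'
from h import *
o=[]
for n,(x0,y0,x1,y1) in [("side",(240,60,340,190)),("scene",(370,140,470,270))]:
    p,d=viewer.read_camera(n);np.savez(n+"5.npz",p=p,d=d);cv2.imwrite(f"pics/{n}5f.png",p[:,:,::-1])
    o.append(cv2.resize(p[y0:y1,x0:x1,::-1],None,fx=3.9,fy=3.9,interpolation=cv2.INTER_CUBIC))
cv2.imwrite("pics/end5.png",np.hstack(o))
# bar / grip heights and yaw
for n in ("side","scene"):
    q=np.load(n+"5.npz");w=cloud(n,q['d']).reshape(-1,3);c=q['p'].reshape(-1,3).astype(int)
    g=(w[:,2]>.13)&(w[:,2]<.18)&(np.hypot(w[:,0]-.55,w[:,1]-.068)<.06)&(c.max(1)<90);g&=(np.hypot(w[:,0]-.574,w[:,1]-.18)>.065)
    v=w[g];m=v.mean(0);V=np.linalg.eigh(np.cov(v[:,:2].T))[1][:,1];print(n,len(v),m.round(4),"axis dir",np.degrees(np.arctan2(V[1],V[0])).round(1),"z top",np.percentile(v[:,2],[50,90]).round(4),"turn",(np.degrees(np.arctan2(m[1]-.18,m[0]-.5737))%360-175.6).round(1))
    r=np.hypot(v[:,0]-.5737,v[:,1]-.18);print([np.percentile(v[(r>a)&(r<b),2],85).round(4) for a,b in ((.075,.1),(.1,.125),(.125,.155))])
    s=(np.hypot(w[:,0]-.5737,w[:,1]-.18)<.034)&(w[:,2]>.08)&(w[:,2]<.158);print("bowl",s.sum(),np.percentile(w[s,2],[2,50,98]).round(4))
E
```

```text
32.825 [ 0.4981 -0.1359  0.3087] zyaw 76.71 y [-3.0e-04  3.5e-03 -1.0e+00] z [0.2299 0.9732 0.0034] F [0.7 0.1 0.6] M [ 0.03 -0.02 -0.02] op 0.0856 q6 -8.0
Maxis 0.186 turn 81.11 turn from pos 80.94 L 0.3249 Frad -0.23
side 153 [0.5456 0.0548 0.159 ] axis dir 75.5 z top [0.1609 0.1635] turn 81.8
[np.float64(0.163), np.float64(0.1636), np.float64(0.1633)]
bowl 58 [0.1288 0.1451 0.1529]
scene 221 [0.552  0.0669 0.1553] axis dir 78.2 z top [0.1574 0.1623] turn 83.5
[np.float64(0.1624), np.float64(0.1616), np.float64(0.1612)]
bowl 95 [0.1257 0.1368 0.1509]
```

View pics/end5.png

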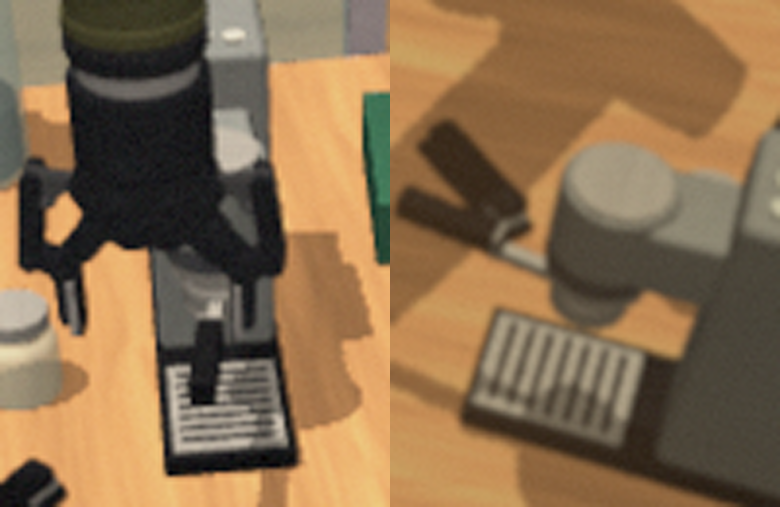

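View pics/side5f.png

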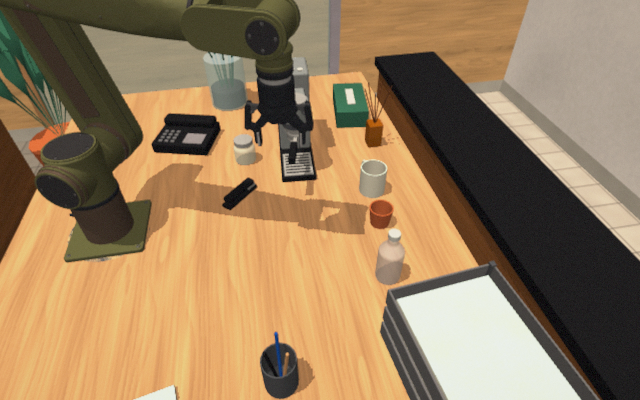

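The holder hangs by itself at side (300,150). Its grip top is at 162–163 mm (162 expected in the notches, 166 on the shelf), its bowl bottom at about 125 mm, and it is level. The bystanders are where they were, so I'm handing in.

```bash
python3 -c "
from bench import order
print(order.job_done())"
```

```text
the job is handed in; nothing more can be done
None
```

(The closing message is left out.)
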